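Gauge the cores of the label rolls and sort them

ROBOT

A 7-joint arm with a two-finger parallel gripper is mounted at the origin on the work surface. World frame = base frame: x ahead of the robot, y to its left, z up, the work surface at z = 0. Lengths are in m, angles in rad, forces in N, time in s.
With the tool pointing down it reaches from about 0.35 to 0.9 m from the base axis. Payload 19.9 kg.
Tool frame: the origin (TCP) lies between the finger pads; the fingertips stand 22 mm ahead of it and the grasp point (between the pads) lies 3 mm ahead of it (arm.tip_reach is the distance from the TCP to the fingertips, in m); z points along the fingers, y is the direction in which the jaws open and shut (so a half turn about z gives the same grasp; the last joint's range is limited). The gripper opens to 85 mm and grips with 20 to 120 N. Pads are 22 mm wide; open, the fingers measure 114 mm over their backs; the gripper's body (76 mm by 85 mm) begins 54 mm behind the grasp point. The pads swing forward as they close: fully open they stand 13 mm farther back than shut.
Start: joints at [1.097, 0.417, -0.01, 1.614, 0.005, 1.111, -0.053], TCP at [0.262, -0.567, 0.221] pointing down, gripper open.
Joint ranges: [-2.81, 2.81], [-0.39, 2.02], [-1.27, 1.25], [0.06, 2.57], [-1.19, 4.33], [0.19, 2], [-2.82, 2.82]. Speed limits (rad/s): [1.89, 1.89, 2.39, 2.39, 3.01, 3.01, 3.01].

INTERFACE

Orientations are given as [roll, pitch, yaw] about the fixed x, y, z axes, in that order (R = Rz(yaw) Ry(pitch) Rx(roll)).
In Python, from bench import arm gives the robot as it stands.
- The arm moves only by the tool apply_moves, never from a script. Its argument "plan" is a list of rows, each an object of numbers: "tx", "ty", "tz": the shift along the tool's x, y, z in mm; "spin": the turn about the tool's z in degrees. In form: [{"tx": .., "ty": .., "tz": .., "spin": ..}, ...]. A call has 1 to 8 rows; each row shifts and turns the commanded pose from where the row before left it, along the tool's axes as they then stand; what a row does not reach is not made up. A row lasts 1/8 s, in which the tool goes at most 62.5 mm and 10.7 degrees, less where a joint would pass 70% of its speed; a pose out of reach is approached as far as the arm can. A call is refused whole if a number of a shift passes 62.5 or a number of a turn 10.7, either way. A call with a gripper value outside its range is refused whole. "gripper" is the closure, from 0 (fully open) to 1 (shut), set as the call begins (left out, the last holds). The fingers move at their own pace and stop on an object; "force" is the grip in N (left out, the last holds). Time passes only in rows, so rows that do not move let the fingers close. It gives the time, the measured TCP pose, the force and the opening at its end, in the units of the state.
- arm.state(): the state, without advancing time (a new reading comes with each control period).
- arm.camera(name): name is "scene" or "top"; returns a dict with "pixels" (420x560x3 uint8, blue, green, red), "fov_y" (degrees; the focal length in pixels is half the picture's height over the tangent of half this angle, whatever the lens; pixels are square), "cx", "cy" (the principal point, pixels), "pose" (4x4, takes a point from camera to world coordinates). Camera axes: x right, y down, z forward; pixel columns grow to the right and rows downward; lengths in m; the calibration is good to about 2 mm. A picture is of the moment at which its call begins. There is no depth.
- arm.close_job(): hands the job in, once; it reports no verdict.
The state is a dict: "clock": time; "qpos": joint angles; "joint_vel": joint speeds; "tau": joint torques, N m; "tool_pos": TCP position; "orientation": TCP orientation; "contact_force": force on the tool from outside, world axes, zero at the start; "ft_torque": the same for the moment, N m; "width": finger opening in m.
Only numpy, scipy, OpenCV 4.12 (cv2) and the standard library are available. Lean on these libraries where they do the work, as an engineer would, in place of code of your own. Each camera call takes 0.05 s, during which the arm holds its last target.

TASK

Rolls of label tape of different heights stand on the posts of the storage rack. From the tallest roll down to the shortest, lift each one off its post and slide it down over the stepped gauge pin as far as it will go, then lay it flat on the floor of the shallow metal tray if it went right down to the gauge's foot, or on the floor of the deep plastic bin if it stopped at the step, the rolls side by side. Leave the gauge standing and the other things on the bench where they are.

Things in the scene. Friction and masses are not known exactly. Their poses are not given: they have to be found in the camera images.
- rack: storage rack fixed to the bench: grey plate 85 x 430 x 12 mm, long along its own y, with six upright aluminium posts in a row, 16 mm in diameter, 70 mm apart, rising 40 mm above the plate. Origin under the plate's centre, z up; posts at x = 0, y = -175, -105, -35, 35, 105, 175 mm. Rolls stand on the plate with a post through the core; some posts are empty
- gauge: stepped steel gauge pin, loose on the bench (0.8 kg), easily shifted. Origin under the centre of its round foot, z up. Foot 100 mm wide, 12 mm thick; thick section 28 mm in diameter up to z 32 mm, bevelled step z 32 to 36, thin section 20 mm in diameter, bevelled tip at z 60. A roll goes down until its underside is on the foot (z 12 mm) or stops at the step (underside about z 34 mm)
- tray: shallow aluminium tray fixed to the bench, outside 140 (its x) x 210 (its y) x 15 mm high, walls and floor 4 mm thick. Origin under its centre, z up; may stand left, in the middle or right. Holds three rolls side by side along its y
- bin: deep grey plastic bin fixed to the bench, open on top, outside 140 (its x) x 210 (its y) x 45 mm high, walls and floor 4 mm thick, a small lip at either end. Origin under its centre, z up; may stand left, in the middle or right. Holds three rolls side by side along its y
- roll_a_mid (a point): roll a: wound label tape, white paper on a cardboard core, 52 mm outer diameter, 46 mm tall, about 96 g. The core's opening is either 24 or 32 mm wide; the gauge shows which. Point on its axis, half-way up; z along the axis. May be absent
- roll_b_mid (a point): roll b: wound label tape, white paper on a cardboard core, 52 mm outer diameter, 42 mm tall, about 92 g. The core's opening is either 24 or 32 mm wide; the gauge shows which. Point on its axis, half-way up; z along the axis. May be absent
- roll_c_mid (a point): roll c: wound label tape, white paper on a cardboard core, 52 mm outer diameter, 38 mm tall, about 88 g. The core's opening is either 24 or 32 mm wide; the gauge shows which. Point on its axis, half-way up; z along the axis. May be absent
- roll_d_mid (a point): roll d: wound label tape, white paper on a cardboard core, 52 mm outer diameter, 34 mm tall, about 84 g. The core's opening is either 24 or 32 mm wide; the gauge shows which. Point on its axis, half-way up; z along the axis. May be absent
- roll_e_mid (a point): roll e: wound label tape, white paper on a cardboard core, 52 mm outer diameter, 30 mm tall, about 80 g. The core's opening is either 24 or 32 mm wide; the gauge shows which. Point on its axis, half-way up; z along the axis. May be absent
- roll_f_mid (a point): roll f: wound label tape, white paper on a cardboard core, 52 mm outer diameter, 26 mm tall, about 76 g. The core's opening is either 24 or 32 mm wide; the gauge shows which. Point on its axis, half-way up; z along the axis. May be absent
- specimen_cup: bystander: closed specimen cup, 44 mm wide, 60 mm tall. Origin under its centre
- tube_block: bystander: white block for tubes, 80 x 150 x 35 mm. Origin under its centre
- scanner: bystander: hand scanner, about 160 x 65 x 40 mm. Origin under its centre
- marker: bystander: marker pen, 130 mm long. Origin under its centre
- stapler: bystander: stapler, 130 x 32 x 48 mm. Origin under its centre
- mouse: bystander: black mouse, 60 mm across, 32 mm high. Origin under its centre
- empty_core: bystander: empty cardboard core, 37 mm in diameter, 30 mm tall, standing on the bench (no tape on it). Origin under its centre
Things that resemble listed ones, but are neither listed nor needed, are in the scene too. Leave any purple look-alike of the part that bears roll_f_mid alone. Leave any blue look-alike of the part that bears roll_c_mid alone.

How it is judged:
On the way, in this order (a step that is already met when the one before it is completed fails the run):
1. roll a is down on the gauge pin as far as it goes (horizontal distance between roll_a_mid and gauge below 0.006 m and z of roll_a_mid in the frame of gauge below 0.04 m and angle between the z axis of roll_a_mid and the z axis of gauge, either way round below 0.12 rad), for 0.2 s.
2. roll b is down on the gauge pin as far as it goes (horizontal distance between roll_b_mid and gauge below 0.006 m and z of roll_b_mid in the frame of gauge below 0.06 m and angle between the z axis of roll_b_mid and the z axis of gauge, either way round below 0.12 rad), for 0.2 s.
3. roll c is down on the gauge pin as far as it goes (horizontal distance between roll_c_mid and gauge below 0.006 m and z of roll_c_mid in the frame of gauge below 0.058 m and angle between the z axis of roll_c_mid and the z axis of gauge, either way round below 0.12 rad), for 0.2 s.
4. roll d is down on the gauge pin as far as it goes (horizontal distance between roll_d_mid and gauge below 0.006 m and z of roll_d_mid in the frame of gauge below 0.034 m and angle between the z axis of roll_d_mid and the z axis of gauge, either way round below 0.12 rad), for 0.2 s.
5. roll e is down on the gauge pin as far as it goes (horizontal distance between roll_e_mid and gauge below 0.006 m and z of roll_e_mid in the frame of gauge below 0.032 m and angle between the z axis of roll_e_mid and the z axis of gauge, either way round below 0.12 rad), for 0.2 s.
6. roll f is down on the gauge pin as far as it goes (horizontal distance between roll_f_mid and gauge below 0.006 m and z of roll_f_mid in the frame of gauge below 0.052 m and angle between the z axis of roll_f_mid and the z axis of gauge, either way round below 0.12 rad), for 0.2 s.
At the end, for the whole second after the job is handed in: Every roll present lies flat (within 0.15 rad, no more than 6 mm above the floor) inside its place: those whose core went down to the gauge's foot in the shallow tray, those that stopped at the step in the deep bin; the gauge stands upright (within 0.1 rad) (x of roll_a_mid in the frame of tray between -0.05 and 0.05 m and y of roll_a_mid in the frame of tray between -0.09 and 0.09 m and z of roll_a_mid in the frame of tray below 0.033 m and angle between the z axis of each of roll_a_mid, roll_d_mid, roll_e_mid and the z axis of tray, either way round below 0.15 rad and x of roll_b_mid in the frame of bin between -0.05 and 0.05 m and y of roll_b_mid in the frame of bin between -0.09 and 0.09 m and z of roll_b_mid in the frame of bin below 0.031 m and angle between the z axis of each of roll_b_mid, roll_c_mid, roll_f_mid and the z axis of bin, either way round below 0.15 rad and x of roll_c_mid in the frame of bin between -0.05 and 0.05 m and y of roll_c_mid in the frame of bin between -0.09 and 0.09 m and z of roll_c_mid in the frame of bin below 0.029 m and x of roll_d_mid in the frame of tray between -0.05 and 0.05 m and y of roll_d_mid in the frame of tray between -0.09 and 0.09 m and z of roll_d_mid in the frame of tray below 0.027 m and x of roll_e_mid in the frame of tray between -0.05 and 0.05 m and y of roll_e_mid in the frame of tray between -0.09 and 0.09 m and z of roll_e_mid in the frame of tray below 0.025 m and x of roll_f_mid in the frame of bin between -0.05 and 0.05 m and y of roll_f_mid in the frame of bin between -0.09 and 0.09 m and z of roll_f_mid in the frame of bin below 0.023 m and angle between gauge's own z axis and vertical below 0.1 rad); the robot touches nothing.
It fails at once if one of the bystanders on the bench is pushed more than 40 mm aside or knocked over (distance of any of specimen_cup, tube_block, scanner, marker, stapler, mouse, empty_core from where it was at the start of the episode above 0.04 m or angle between any of specimen_cup, tube_block, scanner, marker, stapler, mouse, empty_core's own z axis and vertical above 0.6 rad).
Of roll_a, roll_b, roll_c, roll_d, roll_e, roll_f only 3 to 4 are there at a start; the rules pass over those that are not, and their reading is None.
At some moment in a run one of gauge may be knocked a few centimetres aside while the robot is not near it.
It also fails if it takes over 210 s, if anything falls off the work surface, if the arm or the gripper's body presses on something with over 40 N, if the wrist force passes 120 N, or if a joint passes its speed limit or range.

## Working session

There is one attempt and no reset: what is moved stays moved. The work goes in short steps, Python scripts to look and compute and a tool call to move; the robot and the scene stay as the last step left them, time stands still between calls to the robot, and variables do not carry over. Pictures are saved under pics/ and viewed, and the job is handed in when it is done.

Besides the shell and the picture viewer there is one more tool, called after "Call:" by a JSON object that holds its "op" and its "data". apply_moves: Moves the arm, as the interface text tells. Its arguments: {"type":"object","properties":{"plan":{"type":"array"},"gripper":{"type":"number"},"force":{"type":"number"}},"required":["plan"]}

```bash
ls; mkdir -p pics; python3 - <<'E'
from bench import arm
import cv2
print(arm.state(), arm.tip_reach)
for n in("scene","top"):
    c=arm.camera(n); cv2.imwrite(f"pics/{n}0.png",c["pixels"]); print(n,c["fov_y"],c["cx"],c["cy"],c["pose"])
E
```

```text
pics
{'clock': 0.0, 'qpos': array([ 1.09650595,  0.41796706, -0.01028781,  1.6142043 ,  0.00471734,
        1.11072603, -0.05298357]), 'joint_vel': array([ 0.00224204, -0.00087948, -0.00066397, -0.00247729,  0.00021774,
        0.00122028,  0.00163346]), 'tau': array([ 8.95953854e-04, -8.64436555e+01,  6.79299161e-01, -4.34916365e+01,
        1.93494192e-02,  7.08051361e-03,  2.27990716e-05]), 'tool_pos': array([ 0.2619429 , -0.56703678,  0.22055202]), 'orientation': array([-3.14031624e+00,  1.16107829e-04,  4.32809079e-01]), 'contact_force': array([-0.18173845, -0.24919926,  0.98514032]), 'ft_torque': array([-0.02671406,  0.0118198 , -0.06154707]), 'width': 0.0859606951983203} 0.022
scene 57.409148657931546 284.35125954406226 214.2416088249877 [[ 0.3287054   0.77484914 -0.53996442  1.19895375]
 [ 0.94433631 -0.26149539  0.19962236 -0.24024069]
 [ 0.01347901 -0.57552496 -0.81767312  0.98145504]
 [ 0.          0.          0.          1.        ]]
top 45.060507507967564 272.0652209444761 209.68822842117282 [[ 0.01901474 -0.99494948  0.09855945  0.49405018]
 [-0.99981031 -0.01850611  0.00607233 -0.02520315]
 [-0.00421771 -0.09865622 -0.99511264  1.26268449]
 [ 0.          0.          0.          1.        ]]
```

View pics/scene0.png

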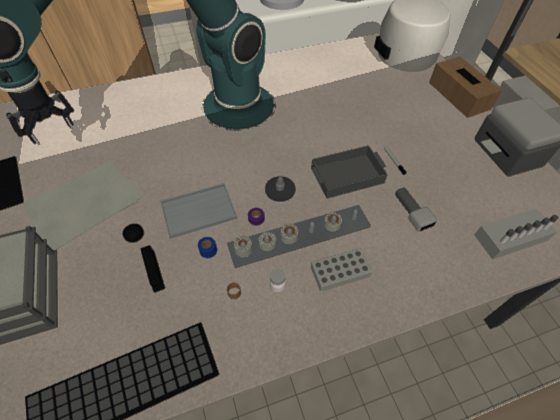

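View pics/top0.png

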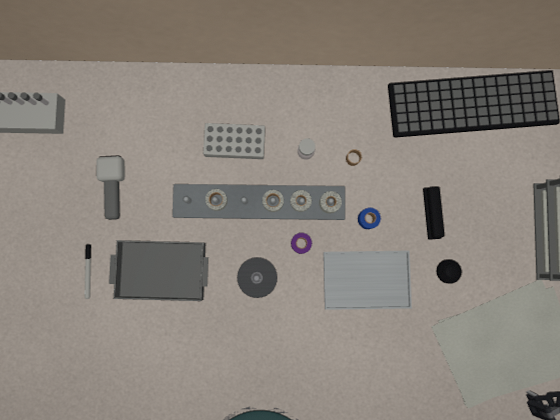

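```bash
cat > h.py <<'E'
import numpy as np, cv2
from bench import arm
def cam(n):
    c=arm.camera(n); c["f"]=c["pixels"].shape[0]/2/np.tan(np.radians(c["fov_y"]/2)); return c
def onplane(c,uv,z):
    uv=np.atleast_2d(np.array(uv,float)); d=np.c_[(uv[:,0]-c["cx"])/c["f"],(uv[:,1]-c["cy"])/c["f"],np.ones(len(uv))]
    T=c["pose"]; w=d@T[:3,:3].T; o=T[:3,3]; return o+w*((z-o[2])/w[:,2])[:,None]
def proj(c,P):
    P=np.atleast_2d(np.array(P,float)); T=c["pose"]; q=(P-T[:3,3])@T[:3,:3]
    return np.c_[q[:,0]/q[:,2]*c["f"]+c["cx"],q[:,1]/q[:,2]*c["f"]+c["cy"]]
def crop(c,name,x0,y0,x1,y1,s):
    cv2.imwrite("pics/"+name,cv2.resize(c["pixels"][y0:y1,x0:x1],None,fx=s,fy=s,interpolation=cv2.INTER_CUBIC))
E
python3 - <<'E'
from h import *
t=cam("top"); s=cam("scene")
np.save("t0.npy",t["pixels"]);np.save("s0.npy",s["pixels"])
crop(t,"tc0.png",165,175,355,310,4)
crop(s,"sc0.png",220,170,380,270,5)
for n,p in dict(rackL=(187,200),bin=(161,270),tray=(366,279),gauge=(257,278),purple=(301,243),blue=(370,218)).items(): print(n,onplane(t,p,0.03)[0].round(3))
E
```

```text
rackL [0.636 0.191 0.03 ]
bin [0.464 0.248 0.03 ]
tray [ 0.452 -0.247  0.03 ]
gauge [0.45  0.016 0.03 ]
purple [ 0.536 -0.09   0.03 ]
blue [ 0.6   -0.257  0.03 ]
```

View pics/tc0.png

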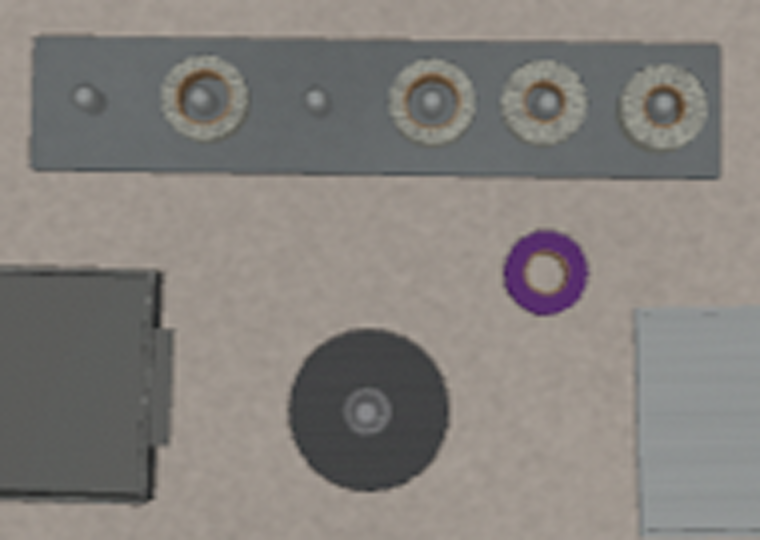

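View pics/sc0.png

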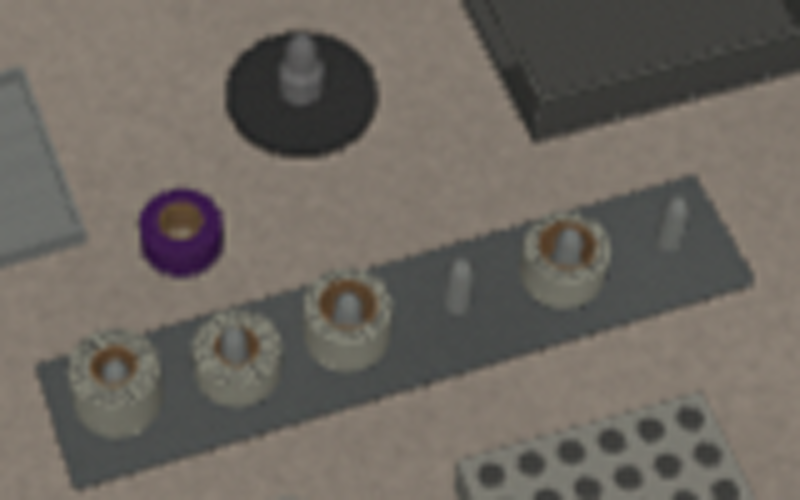

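```bash
cat > meas.py <<'E'
from h import *
t=cam("top"); s=cam("scene"); 
# rack plate: bluish mask in top
def big(m): 
    n,l,st,ce=cv2.connectedComponentsWithStats(m.astype(np.uint8)); i=1+np.argmax(st[1:,4]); return l==i
im=t["pixels"].astype(int); b,g,r=im[...,0],im[...,1],im[...,2]
reg=np.zeros(b.shape,bool); reg[178:226,165:352]=1
m=big((b-r>3)&reg)
hull=cv2.convexHull(np.argwhere(m)[:,::-1].astype(np.int32)[:,None,:])
P=onplane(t,hull[:,0,:]+0.0,0.012); rect=cv2.minAreaRect((P[:,:2]*1000).astype(np.float32)); print("rack",rect)
# gauge foot
reg[:]=0; reg[250:305,230:285]=1
m=big((r<100)&reg); cs,_=cv2.findContours(m.astype(np.uint8),cv2.RETR_EXTERNAL,cv2.CHAIN_APPROX_NONE)
P=onplane(t,cs[0][:,0,:],0.012); print("gauge",cv2.minEnclosingCircle((P[:,:2]*1000).astype(np.float32)), cv2.fitEllipse((P[:,:2]*1000).astype(np.float32)))
# scene gauge foot
im=s["pixels"].astype(int); b,g,r=im[...,0],im[...,1],im[...,2]
reg[:]=0; reg[170:206,260:300]=1
m=big((r<70)&reg);m=m
cs,_=cv2.findContours(m.astype(np.uint8),cv2.RETR_EXTERNAL,cv2.CHAIN_APPROX_NONE)
h=cv2.convexHull(cs[0]); P=onplane(s,h[:,0,:],0.012); print("gaugeS",cv2.fitEllipse((P[:,:2]*1000).astype(np.float32)))
E
python3 meas.py
python3 - <<'E'
import numpy as np
s=np.load('s0.npy').astype(int); t=np.load('t0.npy').astype(int)
print(s[232:262,243]); print(t[200,320:345])
print(t[270,310:330],t[270,400:415],t[278,225:240])
E
```

```text
rack ((637.6724853515625, 16.678756713867188), (82.03479766845703, 425.2554931640625), 0.3183170258998871)
gauge ((451.2439880371094, 16.873743057250977), 49.23491668701172) ((451.27740478515625, 16.867618560791016), (95.65086364746094, 96.43607330322266), 75.95378875732422)
gaugeS ((456.8239440917969, 15.93504524230957), (96.44384002685547, 102.97554016113281), 70.96009063720703)
[[107 118 127]
 [106 116 126]
 [107 117 127]
 [101 110 117]
 [ 89  96  96]
 [101 110 111]
 [ 94 105 109]
 [ 63  84 103]
 [ 47  67  90]
 [ 61  77  92]
 [ 95 101 102]
 [112 114 111]
 [112 115 112]
 [104 109 109]
 [ 87  99 106]
 [ 88 104 112]
 [101 111 112]
 [101 110 111]
 [104 115 116]
 [104 116 116]
 [ 98 109 110]
 [ 97 108 109]
 [ 97 107 108]
 [ 96 107 108]
 [ 95 106 107]
 [ 88  95  94]
 [ 75  76  75]
 [ 76  77  75]
 [ 79  80  77]
 [ 77  78  76]]
[[108 115 115]
 [128 136 135]
 [120 128 128]
 [130 138 138]
 [137 145 144]
 [122 136 141]
 [ 85  97 111]
 [ 91  89  87]
 [ 99  99  96]
 [128 129 125]
 [149 149 145]
 [149 149 145]
 [138 137 134]
 [100 102 102]
 [ 53  65  76]
 [ 59  80 100]
 [103 116 126]
 [129 136 
[... 163 characters left out ...]
46 154]
 [140 149 157]
 [142 150 158]
 [138 145 154]
 [135 142 150]
 [135 143 152]
 [136 144 152]
 [139 146 155]
 [144 152 161]
 [148 156 165]
 [128 134 140]
 [122 121 118]
 [148 148 145]
 [146 146 143]
 [146 147 143]
 [146 146 142]
 [145 145 142]] [[144 143 141]
 [144 144 141]
 [143 144 141]
 [143 144 141]
 [143 144 141]
 [144 144 141]
 [144 145 141]
 [119 119 116]
 [111 112 109]
 [145 146 144]
 [141 146 150]
 [137 146 155]
 [139 147 156]
 [137 145 154]
 [136 144 152]] [[139 146 154]
 [140 147 156]
 [137 145 153]
 [139 147 155]
 [143 152 159]
 [145 153 161]
 [145 152 162]
 [144 152 161]
 [143 151 159]
 [143 150 159]
 [145 154 162]
 [132 140 147]
 [ 86  89  91]
 [ 65  64  63]
 [ 67  65  65]]
```

```bash
cat > meas2.py <<'E'
from h import *
from scipy.optimize import least_squares
t=cam("top"); s=cam("scene")
R=np.array([.6377,.0167]); yaw=0.0055
posts=[R+np.array([-np.sin(yaw)*y,np.cos(yaw)*y]) for y in (-.175,-.105,-.035,.035,.105,.175)]
th=np.linspace(0,2*np.pi,181)
def sil(c,x,y,z0,z1):
    q=np.vstack([np.c_[x+.026*np.cos(th),y+.026*np.sin(th),0*th+z] for z in (z0,z1)])
    p=proj(c,q); return cv2.convexHull(p.astype(np.float32))[:,0]
for i in (0,1,2,4):
  x,y=posts[i]
  for nm,c in (("top",t),("scene",s)):
    im=c["pixels"].astype(float); d=im[...,1]-im[...,0]
    p=sil(c,x,y,.012,.06); x0,y0=np.floor(p.min(0)-3).astype(int); x1,y1=np.ceil(p.max(0)+3).astype(int)
    S=8
    dd=cv2.resize(d[y0:y1,x0:x1],None,fx=S,fy=S,interpolation=cv2.INTER_LINEAR)
    m=(dd>5).astype(np.uint8)
    # remove outside bench (warm): keep central component
    n,l,st,ce=cv2.connectedComponentsWithStats(m); 
    k=max(range(1,n),key=lambda k:st[k,4]); cs,_=cv2.findContours((l==k).astype(np.uint8),cv2.RETR_EXTERNAL,cv2.CHAIN_APPROX_NONE)
    h=cv2.convexHull(cs[0])[:,0]; a=cv2.contourArea(h)/S/S
    lo=((h.min(0)+.5)/S-.5+[x0,y0]).round(2); hi=((h.max(0)+.5)/S-.5+[x0,y0]).round(2)
    print(i,nm,"area",round(a,1),"bbox",lo,hi, "size",(hi-lo).round(2))
    for H in (.026,.030,.034,.038,.042,.046):
        q=sil(c,x,y,.012,.012+H); print("   ",H,round(cv2.contourArea(q),1),q.min(0).round(2),q.max(0).round(2),(q.max(0)-q.min(0)).round(2))
E
python3 meas2.py
```

```text
0 top area 375.0 bbox [319.06 190.69] [341.06 212.56] size [22.   21.87]
    0.026 384.6 [318.38 190.64] [340.68 212.85] [22.3  22.21]
    0.03 391.4 [318.38 190.41] [340.89 212.85] [22.52 22.44]
    0.034 398.3 [318.38 190.19] [341.11 212.85] [22.73 22.66]
    0.038 405.3 [318.38 189.96] [341.33 212.85] [22.95 22.89]
    0.042 412.3 [318.38 189.73] [341.55 212.85] [23.17 23.12]
    0.046 419.4 [318.38 189.5 ] [341.77 212.85] [23.39 23.35]
0 scene area 587.4 bbox [228.56 229.56] [254.44 257.31] size [25.88 27.75]
    0.026 308.3 [233.13 237.19] [251.99 257.48] [18.85 20.28]
    0.03 322.3 [233.   236.46] [251.99 257.48] [18.99 21.02]
    0.034 336.3 [232.86 235.72] [251.99 257.48] [19.13 21.75]
    0.038 350.6 [232.73 234.98] [251.99 257.48] [19.26 22.5 ]
    0.042 364.9 [232.59 234.24] [251.99 257.48] [19.4  23.24]
    0.046 379.4 [232.45 233.49] [251.99 257.48] [19.54 23.99]
1 top area 352.3 bbox [289.94 189.81] [311.06 211.06] size [21.12 21.25]
    0.026 377.3 [290.21 190.27] [311.9  212.48] [21.7  22.21]
    0.03 383.0 [290.21 190.04] [312.03 212.48] [21.82 22.44]
    0.034 388.
[... 1757 characters left out ...]
22.44]
    0.034 398.8 [203.92 188.71] [226.69 211.38] [22.78 22.67]
    0.038 406.0 [203.69 188.48] [226.69 211.38] [23.01 22.9 ]
    0.042 413.2 [203.46 188.24] [226.69 211.38] [23.24 23.13]
    0.046 420.6 [203.22 188.01] [226.69 211.38] [23.47 23.37]
4 scene area 577.4 bbox [319.56 203.56] [345.44 231.31] size [25.88 27.75]
    0.026 278.2 [323.1  211.52] [341.34 230.61] [18.24 19.09]
    0.03 292.2 [323.1  210.75] [341.52 230.61] [18.42 19.86]
    0.034 306.4 [323.1  209.97] [341.7  230.61] [18.6  20.64]
    0.038 320.7 [323.1  209.19] [341.88 230.61] [18.79 21.42]
    0.042 335.0 [323.1  208.41] [342.07 230.61] [18.97 22.2 ]
    0.046 349.6 [323.1  207.62] [342.25 230.61] [19.16 22.99]
```

```bash
sed -i 's/d=im\[...,1\]-im\[...,0\]/d=np.minimum(im[...,1]-im[...,0], 10-(im[...,2]-im[...,1]))/' meas2.py; python3 meas2.py | grep -A6 scene
```

```text
0 scene area 340.7 bbox [233.06 235.44] [252.06 257.31] size [19.   21.87]
    0.026 308.3 [233.13 237.19] [251.99 257.48] [18.85 20.28]
    0.03 322.3 [233.   236.46] [251.99 257.48] [18.99 21.02]
    0.034 336.3 [232.86 235.72] [251.99 257.48] [19.13 21.75]
    0.038 350.6 [232.73 234.98] [251.99 257.48] [19.26 22.5 ]
    0.042 364.9 [232.59 234.24] [251.99 257.48] [19.4  23.24]
    0.046 379.4 [232.45 233.49] [251.99 257.48] [19.54 23.99]
--
1 scene area 293.5 bbox [257.81 230.81] [275.94 250.94] size [18.13 20.13]
    0.026 298.8 [256.72 230.53] [274.86 250.5 ] [18.13 19.97]
    0.03 312.5 [256.66 229.79] [274.86 250.5 ] [18.19 20.72]
    0.034 326.4 [256.6  229.04] [274.86 250.5 ] [18.26 21.46]
    0.038 340.4 [256.53 228.29] [274.86 250.5 ] [18.32 22.22]
    0.042 354.5 [256.47 227.53] [274.86 250.5 ] [18.39 22.97]
    0.046 368.8 [256.4  226.77] [274.86 250.5 ] [18.45 23.73]
--
2 scene area 312.4 bbox [280.06 223.31] [298.19 244.19] size [18.13 20.88]
    0.026 290.8 [279.67 224.03] [297.53 243.71] [17.85 19.67]
    0.03 304.5 [279.67 223.28] [297.59 243.71] [17.91 20.42]
    0.034 318.3 [279.67 222.52] [297.64 243.71] [17.97 21.18]
    0.038 332.3 [279.67 221.76] [297.7  243.71] [18.03 21.94]
    0.042 346.4 [279.67 221.  ] [297.76 243.71] [18.09 22.71]
    0.046 360.6 [279.67 220.23] [297.82 243.71] [18.14 23.48]
--
4 scene area 292.5 bbox [323.56 210.94] [341.81 231.31] size [18.25 20.37]
    0.026 278.2 [323.1  211.52] [341.34 230.61] [18.24 19.09]
    0.03 292.2 [323.1  210.75] [341.52 230.61] [18.42 19.86]
    0.034 306.4 [323.1  209.97] [341.7  230.61] [18.6  20.64]
    0.038 320.7 [323.1  209.19] [341.88 230.61] [18.79 21.42]
    0.042 335.0 [323.1  208.41] [342.07 230.61] [18.97 22.2 ]
    0.046 349.6 [323.1  207.62] [342.25 230.61] [19.16 22.99]
```

```bash
python3 - <<'E'
from h import *
s=cam("scene"); im=s["pixels"]
A=[]
for (x,y) in ((242,245),(266,239),(289,232),(333,220)):
    A.append(cv2.resize(im[y-18:y+18,x-15:x+15],None,fx=6,fy=6,interpolation=cv2.INTER_NEAREST))
cv2.imwrite("pics/rolls.png",np.hstack(A))
t=cam("top"); im=t["pixels"]; A=[]
for (x,y) in ((331,202),(301,201),(273,200),(216,199)):
    A.append(cv2.resize(im[y-15:y+15,x-15:x+15],None,fx=6,fy=6,interpolation=cv2.INTER_NEAREST))
cv2.imwrite("pics/rollst.png",np.hstack(A))
E
```

```text
(no output)
```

View pics/rolls.png

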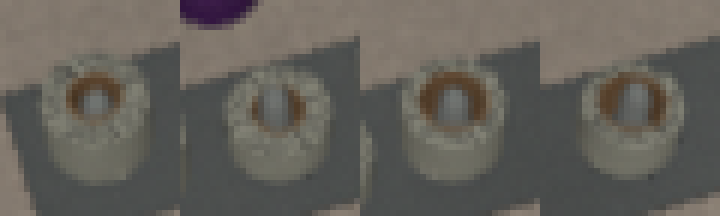

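View pics/rollst.png

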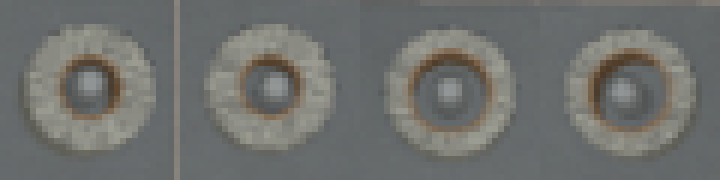

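```bash
cat > meas3.py <<'E'
from h import *
from scipy.optimize import least_squares
t=cam("top"); s=cam("scene")
th=np.linspace(0,2*np.pi,181)
def sil(c,x,y,z0,z1):
    q=np.vstack([np.c_[x+.026*np.cos(th),y+.026*np.sin(th),0*th+z] for z in (z0,z1)]); p=proj(c,q); return np.r_[p.min(0),p.max(0)]
for i,(x,y),pt,ps in ((0,(.6377,-.158),(331,202),(242,245)),(1,(.6377,-.088),(301,201),(266,239)),(2,(.6377,-.018),(273,200),(289,232)),(4,(.6377,.122),(216,199),(333,220))):
  for thr in (4,5,6):
    obs=[]
    for c,p in ((t,pt),(s,ps)):
        im=c["pixels"].astype(float); d=np.minimum(im[...,1]-im[...,0], 10-(im[...,2]-im[...,1]))
        x0,y0=p[0]-16,p[1]-18; S=8
        dd=cv2.resize(d[y0:y0+36,x0:x0+32],None,fx=S,fy=S,interpolation=cv2.INTER_LINEAR)
        n,l,st,ce=cv2.connectedComponentsWithStats((dd>thr).astype(np.uint8)); k=1+np.argmax(st[1:,4])
        q=np.argwhere(l==k)[:,::-1]; obs+= list((q.min(0)+0.)/S-.5+[x0,y0])+list((q.max(0)+1.)/S-.5+[x0,y0])
    obs=np.array(obs)
    f=lambda v: np.r_[sil(t,v[0],v[1],.012,.012+v[2]),sil(s,v[0],v[1],.012,.012+v[2])]-obs
    r=least_squares(f,[x,y,.035],x_scale=[.01,.01,.01]); print(i,thr,(r.x*1000).round(1),r.fun.round(2))
E
python3 meas3.py
```

```text
0 4 [ 638.1 -159.7   36.6] [ 0.19 -0.34  0.46  0.34  1.48 -0.04 -0.79 -0.17]
0 5 [ 638.2 -158.8   34.5] [-0.43 -0.38  0.09  0.43 -0.12  0.17 -0.23  0.01]
0 6 [ 638.3 -159.    33.6] [-0.72 -0.39  0.25  0.62 -0.39  0.26 -0.02  0.19]
1 4 [640.6 -86.4  28.1] [-0.28 -0.44 -0.16  0.16  0.05  0.1  -0.66 -0.26]
1 5 [640.6 -86.6  27.1] [-0.48 -0.48 -0.02  0.43 -0.23  0.16 -0.34 -0.02]
1 6 [640.5 -86.6  25.4] [-0.7  -0.47  0.09  0.6  -0.49  0.2  -0.12  0.21]
2 4 [639.1 -18.3  32.3] [-0.13 -0.34 -0.17  0.11  0.18  0.06 -0.61 -0.2 ]
2 5 [639.  -18.2  31.3] [-0.27 -0.35 -0.08  0.29  0.07  0.08 -0.49  0.01]
2 6 [638.9 -18.3  30.3] [-0.5  -0.37  0.04  0.46 -0.2   0.12 -0.28  0.23]
4 4 [639.1 120.9  31.6] [-0.6  -0.47  0.28  0.2  -0.26  0.26 -0.24 -0.41]
4 5 [639.2 121.1  27. ] [-0.67 -0.37  0.33  0.29 -0.32  0.28 -0.13 -0.15]
4 6 [639.2 121.4  25.2] [-0.8  -0.37  0.47  0.42 -0.37  0.34 -0.01 -0.06]
```

```bash
cat > gauge.py <<'E'
from h import *
def comp(m,seed):
    n,l=cv2.connectedComponents(m.astype(np.uint8)); return l==l[seed[1],seed[0]]
def gauge(verbose=1,x0=225,y0=240,x1=300,y1=320):
    t=cam("top"); im=t["pixels"].astype(int); r=im[...,2]
    reg=np.zeros(r.shape,bool); reg[y0:y1,x0:x1]=1
    n,l,st,ce=cv2.connectedComponentsWithStats(((r<100)&reg).astype(np.uint8)); k=1+np.argmax(st[1:,4])
    cs,_=cv2.findContours((l==k).astype(np.uint8),cv2.RETR_EXTERNAL,cv2.CHAIN_APPROX_NONE)
    h=cv2.convexHull(cs[0])[:,0,:]
    e=cv2.fitEllipse((onplane(t,h,.012)[:,:2]*1000).astype(np.float32))
    print("foot px",ce[k].round(1),"mm",np.round(e[0],1),"diam",np.round(e[1],1))
    c=ce[k].round().astype(int); ys,xs=np.mgrid[c[1]-6:c[1]+6,c[0]-6:c[0]+6]; b=im[c[1]-6:c[1]+6,c[0]-6:c[0]+6].sum(2)
    w=np.clip(b-380,0,None).astype(float); 
    if w.sum()>0:
        u=[(xs*w).sum()/w.sum(),(ys*w).sum()/w.sum()]; print("tip px",np.round(u,2),(onplane(t,u,.058)[0]*1000).round(1), "max",b.max())
    return t
if __name__=="__main__": gauge()
E
python3 gauge.py
python3 - <<'E'
from h import *
t=cam("top"); im=t["pixels"].astype(int); b,g,r=im[...,0],im[...,1],im[...,2]
reg=np.zeros(b.shape,bool); reg[240:320,315:420]=1
from gauge import comp
m=comp((r-b<3)&reg,(366,280)); h=cv2.convexHull(np.argwhere(m)[:,::-1].astype(np.int32)[:,None])[:,0]
for z in(.004,.015): print("tray",z,cv2.minAreaRect((onplane(t,h,z)[:,:2]*1000).astype(np.float32)), h.min(0),h.max(0))
reg[:]=0; reg[230:310,105:212]=1
m=((r<120)&reg).astype(np.uint8); n,l,st,ce=cv2.connectedComponentsWithStats(m); m=l==1+np.argmax(st[1:,4])
h=cv2.convexHull(np.argwhere(m)[:,::-1].astype(np.int32)[:,None])[:,0]; print("bin+lips",cv2.minAreaRect((onplane(t,h,.045)[:,:2]*1000).astype(np.float32)),h.min(0),h.max(0))
crop(t,"bin.png",95,225,225,315,6); crop(t,"tray.png",310,240,425,320,6)
E
```

```text
foot px [256.7 277.1] mm [451.3  16.8] diam [97.4 98. ]
tip px [256.   277.75] [451.3  17.   58. ] max 406
tray 0.004 ((450.6816711425781, -254.1504364013672), (139.17979431152344, 211.4483642578125), 1.1120799779891968) [324 251] [410 308]
tray 0.015 ((451.06072998046875, -252.14959716796875), (137.96343994140625, 209.60047912597656), 1.112077236175537) [324 251] [410 308]
bin+lips ((464.5291748046875, 251.2607421875), (235.18409729003906, 140.63526916503906), 89.32289123535156) [109 240] [207 301]
```

View pics/bin.png

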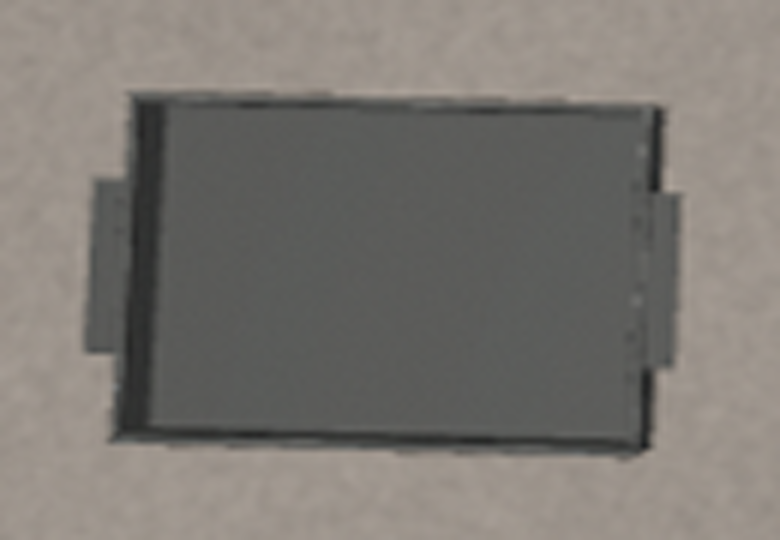

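View pics/tray.png

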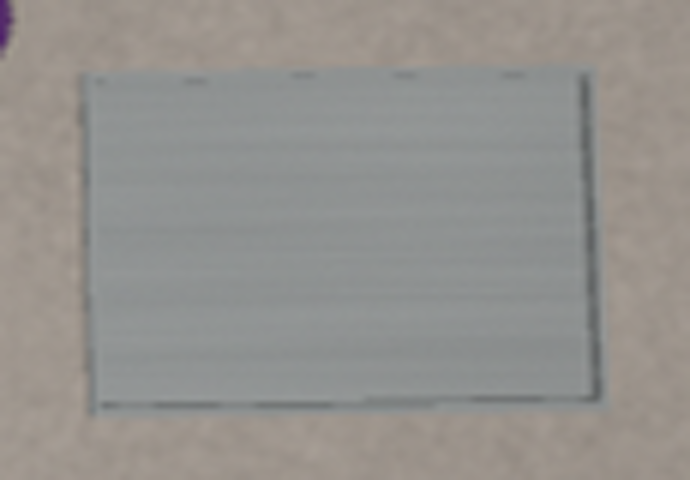

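```bash
cat > go.py <<'E'
import sys
from h import *
from scipy.spatial.transform import Rotation as Ro
def go(tx,ty,tz,yaw,n):
    st=arm.state(); p=st["tool_pos"]*1000; y0=np.degrees(st["orientation"][2]); dyaw=(yaw-y0+180)%360-180
    print("t",round(st["clock"],2),"pos",p.round(1),"rpy",np.degrees(st["orientation"]).round(1),"F",st["contact_force"].round(1),"w",round(st["width"]*1000,1))
    d=(np.array([tx,ty,tz])-p)/n
    for i in range(n):
        a=np.radians(y0+dyaw*i/n); x=np.array([np.cos(a),np.sin(a)]); y=np.array([np.sin(a),-np.cos(a)])
        print({"tx":round(float(d[:2]@x),1),"ty":round(float(d[:2]@y),1),"tz":round(float(-d[2]),1),"spin":round(float(-dyaw/n),2)})
if __name__=="__main__":
    a=[float(v) for v in sys.argv[1:]]; go(*a[:4],int(a[4]))
E
python3 go.py 638 -159 140 90 12
```

```text
t 0.8 pos [ 262.1 -567.4  221.2] rpy [-180.     0.    24.8] F [-0.6 -0.3 -0. ] w 86.0
{'tx': 42.7, 'ty': -17.8, 'tz': 6.8, 'spin': -5.43}
{'tx': 44.2, 'ty': -13.6, 'tz': 6.8, 'spin': -5.43}
{'tx': 45.3, 'ty': -9.4, 'tz': 6.8, 'spin': -5.43}
{'tx': 46.0, 'ty': -5.1, 'tz': 6.8, 'spin': -5.43}
{'tx': 46.2, 'ty': -0.7, 'tz': 6.8, 'spin': -5.43}
{'tx': 46.1, 'ty': 3.7, 'tz': 6.8, 'spin': -5.43}
{'tx': 45.5, 'ty': 8.1, 'tz': 6.8, 'spin': -5.43}
{'tx': 44.6, 'ty': 12.3, 'tz': 6.8, 'spin': -5.43}
{'tx': 43.2, 'ty': 16.5, 'tz': 6.8, 'spin': -5.43}
{'tx': 41.5, 'ty': 20.5, 'tz': 6.8, 'spin': -5.43}
{'tx': 39.3, 'ty': 24.3, 'tz': 6.8, 'spin': -5.43}
{'tx': 36.8, 'ty': 28.0, 'tz': 6.8, 'spin': -5.43}
```

What could be taken for the roll I want, all in the top view:
- **White rolls on posts:** (331,202), (301,201), (273,200) and (216,199).
- **Purple look-alike on the bench:** (301,243).
- **Blue look-alike on the bench:** (370,218).
- **Empty core:** (353,157).

By the description the four white rolls on the posts are the real ones. Core width and silhouette height give (331,202) = c (narrow, about 38 mm), (273,200) = d (wide), (216,199) = e (wide, shorter) and (301,201) = f (narrow, shortest). The close crops above confirm white tape on posts. I start with c.

Call:
{"op": "apply_moves", "data": {"plan": [{"tx": 42.7, "ty": -17.8, "tz": 0, "spin": -5.4}, {"tx": 44.2, "ty": -13.6, "tz": 0, "spin": -5.4}, {"tx": 45.3, "ty": -9.4, "tz": 5, "spin": -5.4}, {"tx": 46, "ty": -5, "tz": 5, "spin": -5.4}, {"tx": 46, "ty": -0.7, "tz": 5, "spin": -5.4}, {"tx": 46, "ty": 3.7, "tz": 5, "spin": -5.4}], "gripper": 0.1, "force": 40}}

```text
clock: 1.55
tool_pos: [0.451, -0.3626, 0.2012]
orientation: [3.141, 0.0, 1.001]
contact_force: [0.6, -1.2, -0.6]
width: 0.0767
```

```bash
python3 go.py 638 -159 140 90 6
```

```text
t 1.55 pos [ 451.  -362.6  201.2] rpy [180.    0.   57.4] F [ 0.6 -1.2 -0.6] w 76.7
{'tx': 45.4, 'ty': 7.9, 'tz': 10.2, 'spin': -5.44}
{'tx': 44.4, 'ty': 12.2, 'tz': 10.2, 'spin': -5.44}
{'tx': 43.1, 'ty': 16.4, 'tz': 10.2, 'spin': -5.44}
{'tx': 41.3, 'ty': 20.4, 'tz': 10.2, 'spin': -5.44}
{'tx': 39.2, 'ty': 24.2, 'tz': 10.2, 'spin': -5.44}
{'tx': 36.7, 'ty': 27.8, 'tz': 10.2, 'spin': -5.44}
```

Tracking is tight. On to above c.

Call:
{"op": "apply_moves", "data": {"plan": [{"tx": 45.4, "ty": 7.9, "tz": 10, "spin": -5.44}, {"tx": 44.4, "ty": 12.2, "tz": 10, "spin": -5.44}, {"tx": 43.1, "ty": 16.4, "tz": 10, "spin": -5.44}, {"tx": 41.3, "ty": 20.4, "tz": 10, "spin": -5.44}, {"tx": 39.2, "ty": 24.2, "tz": 10, "spin": -5.44}, {"tx": 36.7, "ty": 27.8, "tz": 11, "spin": -5.44}, {}]}}

```text
invalid input at $.plan[6]: expected keys tx, ty, tz, spin
```

```bash
python3 go.py 638 -159 38 90 4; python3 - <<'E'
from h import *
s=cam("scene"); crop(s,"g1.png",200,170,320,270,6)
t=cam("top"); crop(t,"g1t.png",280,160,390,250,6)
E
```

```text
t 1.55 pos [ 451.  -362.6  201.2] rpy [180.    0.   57.4] F [ 0.6 -1.2 -0.6] w 76.7
{'tx': 68.1, 'ty': 11.9, 'tz': 40.8, 'spin': -8.16}
{'tx': 65.7, 'ty': 21.5, 'tz': 40.8, 'spin': -8.16}
{'tx': 62.0, 'ty': 30.6, 'tz': 40.8, 'spin': -8.16}
{'tx': 57.0, 'ty': 39.0, 'tz': 40.8, 'spin': -8.16}
```

View pics/g1.png

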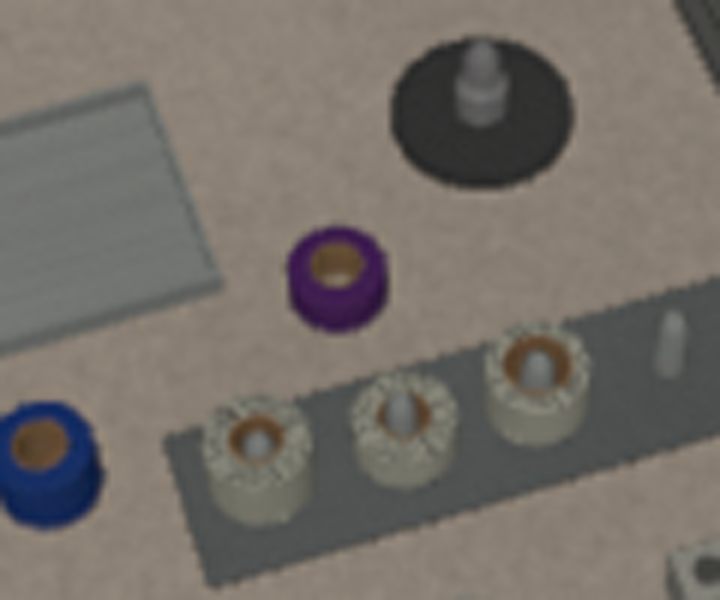

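View pics/g1t.png

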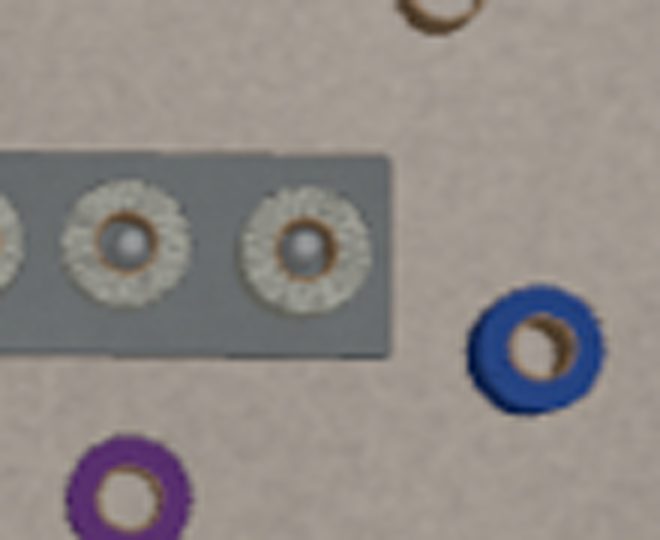

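The call was refused because of an empty row, so the arm has not moved. The pictures show the four rolls and the gauge undisturbed. I'll send the move again.

Call:
{"op": "apply_moves", "data": {"plan": [{"tx": 45.4, "ty": 7.9, "tz": 10, "spin": -5.44}, {"tx": 44.4, "ty": 12.2, "tz": 10, "spin": -5.44}, {"tx": 43.1, "ty": 16.4, "tz": 10, "spin": -5.44}, {"tx": 41.3, "ty": 20.4, "tz": 10, "spin": -5.44}, {"tx": 39.2, "ty": 24.2, "tz": 10, "spin": -5.44}, {"tx": 36.7, "ty": 27.8, "tz": 11, "spin": -5.44}, {"tx": 0, "ty": 0, "tz": 0, "spin": 0}]}}

```text
clock: 2.52
tool_pos: [0.639, -0.157, 0.139]
orientation: [-3.141, -0.002, 1.573]
contact_force: [0.1, -0.4, -0.4]
width: 0.0767
```

```bash
python3 go.py 638 -159 38 90 4; python3 - <<'E'
from h import *
s=cam("scene"); crop(s,"g2.png",190,160,320,270,6)
E
```

```text
t 2.52 pos [ 639. -157.  139.] rpy [-1.80e+02 -1.00e-01  9.02e+01] F [ 0.1 -0.4 -0.4] w 76.7
{'tx': -0.5, 'ty': -0.3, 'tz': 25.3, 'spin': 0.04}
{'tx': -0.5, 'ty': -0.3, 'tz': 25.3, 'spin': 0.04}
{'tx': -0.5, 'ty': -0.3, 'tz': 25.3, 'spin': 0.04}
{'tx': -0.5, 'ty': -0.2, 'tz': 25.3, 'spin': 0.04}
```

View pics/g2.png

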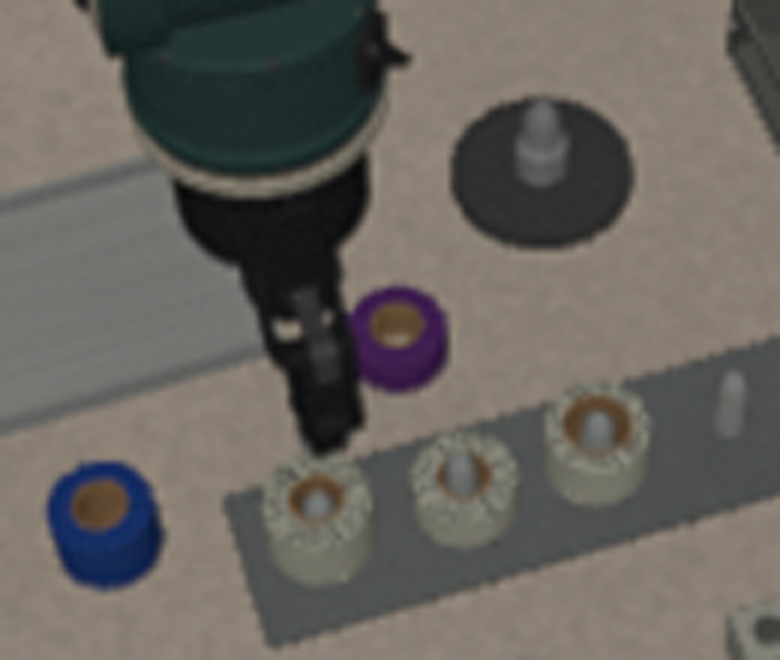

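Call:
{"op": "apply_moves", "data": {"plan": [{"tx": -1, "ty": -0.5, "tz": 25, "spin": 0}, {"tx": -1, "ty": -0.5, "tz": 25, "spin": 0}, {"tx": 0, "ty": 0, "tz": 25, "spin": 0}, {"tx": 0, "ty": 0, "tz": 25, "spin": 0}, {"tx": 0, "ty": 0, "tz": 0, "spin": 0}]}}

```text
clock: 3.2
tool_pos: [0.6352, -0.1638, 0.0389]
orientation: [-3.139, -0.0, 1.566]
contact_force: [0.2, 0.5, 0.5]
width: 0.0769
```

Call:
{"op": "apply_moves", "data": {"plan": [{"tx": 0, "ty": 0, "tz": 0, "spin": 0}, {"tx": 0, "ty": 0, "tz": 0, "spin": 0}, {"tx": 0, "ty": 0, "tz": 0, "spin": 0}, {"tx": 0, "ty": 0, "tz": 0, "spin": 0}, {"tx": 0, "ty": 0, "tz": 0, "spin": 0}], "gripper": 0.8, "force": 40}}

```text
clock: 3.82
tool_pos: [0.6368, -0.1627, 0.0404]
orientation: [3.141, 0.0, 1.568]
contact_force: [0.7, -1.0, 1.0]
width: 0.0175
```

```bash
python3 - <<'E'
from h import *
s=cam("scene"); crop(s,"g3.png",190,160,320,270,6)
t=cam("top"); crop(t,"g3t.png",270,160,390,250,6); print(arm.state())
E
```

```text
{'clock': 3.925, 'qpos': array([ 0.44816615,  0.70405836, -0.34632372,  1.63917816,  0.29668739,
        0.85039416, -0.02202103]), 'joint_vel': array([ 2.17529481e-05, -1.33711552e-05,  1.11025183e-03, -1.59379374e-04,
       -1.64903077e-03,  1.18498156e-03,  4.81755162e-04]), 'tau': array([-1.11582577e-01, -1.00613136e+02, -9.29637015e+00, -3.40857482e+01,
       -5.25527692e-02,  1.46273528e-01,  5.26548800e-03]), 'tool_pos': array([ 0.63682743, -0.16267021,  0.04028685]), 'orientation': array([3.14139878e+00, 2.36159072e-05, 1.56799222e+00]), 'contact_force': array([-0.00961388, -0.96490421,  1.98673018]), 'ft_torque': array([-0.05417732, -0.07439164, -0.02384046]), 'width': 0.017387148685404807}
```

View pics/g3.png

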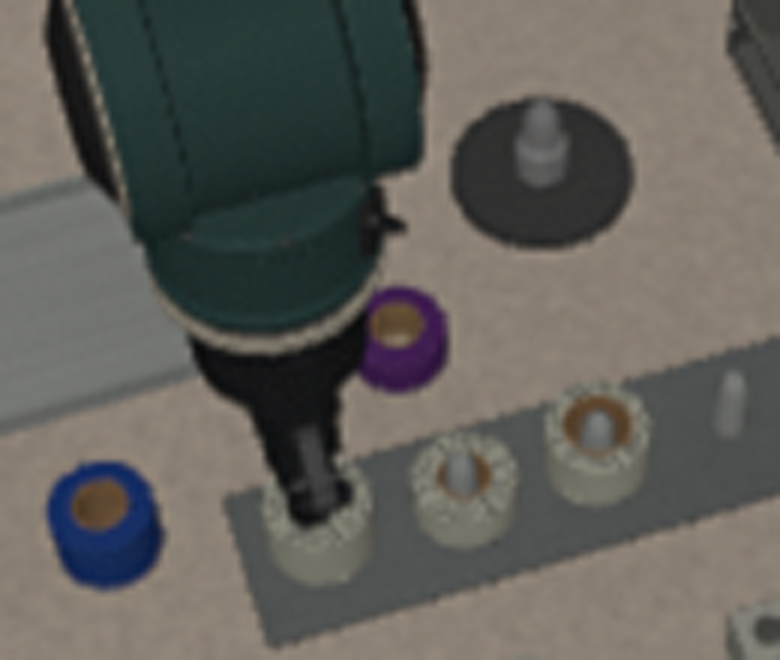

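View pics/g3t.png

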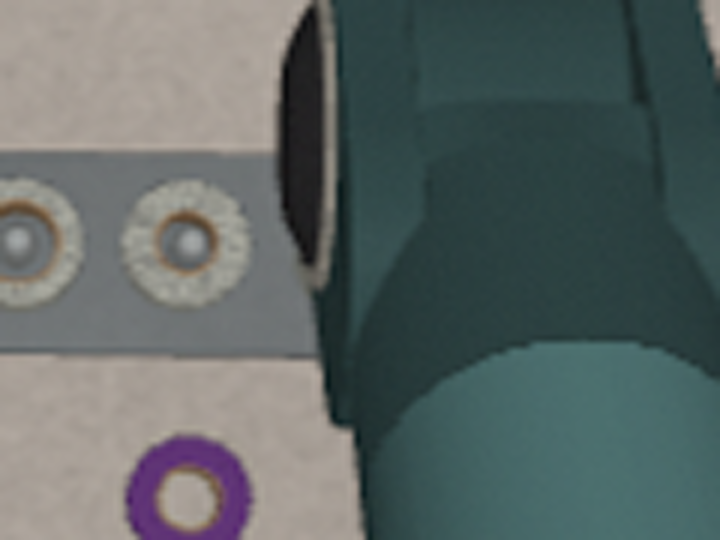

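```bash
python3 - <<'E'
from h import *
s=cam("scene"); p=arm.state()["tool_pos"]
im=cv2.resize(s["pixels"][160:270,190:320],None,fx=6,fy=6,interpolation=cv2.INTER_CUBIC)
for dz,col in((0,(0,0,255)),(-.022,(0,255,255)),(.05,(255,0,255))):
    q=(proj(s,p+[0,0,dz])[0]-[190,160]+.5)*6; print(q); cv2.circle(im,tuple(int(v) for v in q),4,col,-1)
for x in (-.03,.03):
    q=(proj(s,p+[x,0,-.0])[0]-[190,160]+.5)*6; cv2.circle(im,tuple(int(v) for v in q),3,(0,255,0),-1)
cv2.imwrite("pics/g4.png",im)
E
```

```text
[306.57633066 509.87421015]
[310.22754892 533.25355028]
[297.81180683 453.75354885]
```

View pics/g4.png

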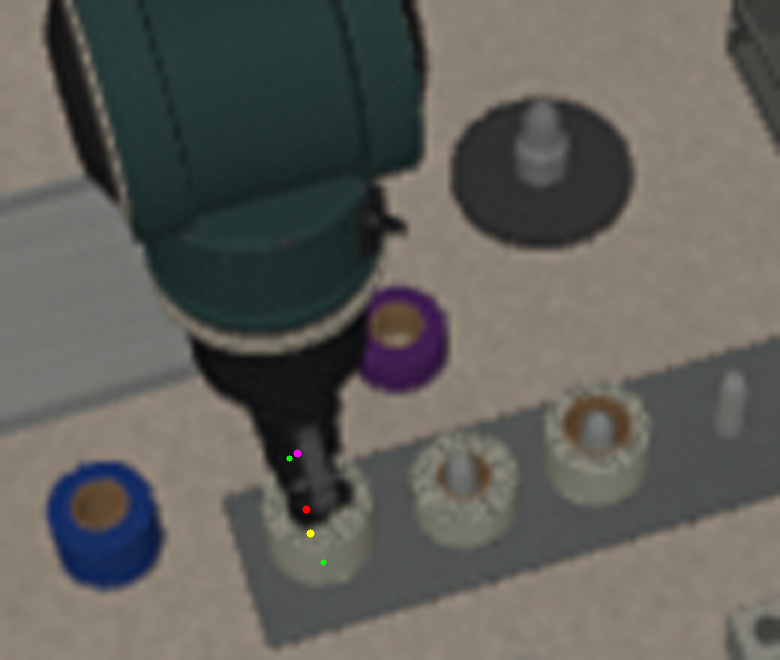

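```bash
python3 - <<'E'
from h import *
s=cam("scene")
f=lambda P:((proj(s,P)[0]-[190,160]+.5)*6).round()
for z in (.117,.127,.14,.15): print(z,[f([.639+dx,-.157,z]) for dx in (-.05,0,.038,.05)])
print([f([.637+dx,-.163,z]) for dx in (.009,.02) for z in (.018,.035,.05)])
E
```

```text
0.117 [array([277., 335.]), array([306., 422.]), array([330., 492.]), array([337., 514.])]
0.127 [array([275., 323.]), array([305., 410.]), array([328., 480.]), array([336., 502.])]
0.14 [array([273., 306.]), array([302., 394.]), array([326., 464.]), array([333., 487.])]
0.15 [array([271., 293.]), array([300., 381.]), array([324., 452.]), array([332., 474.])]
[array([315., 549.]), array([312., 532.]), array([309., 515.]), array([321., 569.]), array([318., 551.]), array([316., 535.])]
```

```bash
python3 - <<'E'
from h import *
s=cam("scene"); crop(s,"g5.png",225,220,260,262,16)
E
```

```text
(no output)
```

View pics/g5.png

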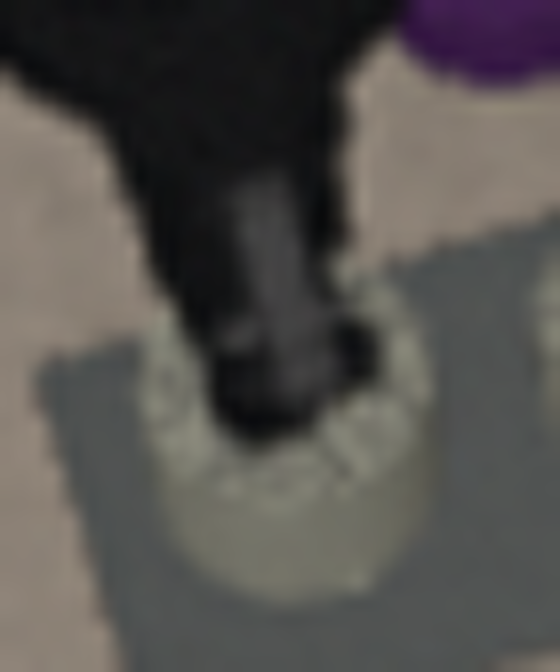

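```bash
python3 - <<'E'
from h import *
s=cam("scene");t=cam("top")
y=np.array([.42,-.908,0]); p=np.array([.262,-.567,.2206])
for z in (.18,.2,.21,.22,.24,.26): print(z,[proj(s,p*[1,1,0]+[0,0,z]+y*d)[0].round() for d in (-.05,.05)],[proj(t,p*[1,1,0]+[0,0,z]+y*d)[0].round() for d in (-.05,.05)])
print(arm.state()["tool_pos"])
E
python3 - <<'E'
import cv2
im=cv2.imread('pics/scene0.png'); cv2.imwrite('pics/st.png',cv2.resize(im[60:150,0:110],None,fx=7,fy=6.5,interpolation=cv2.INTER_CUBIC))
E
```

```text
0.18 [array([ 81., 143.]), array([ 48., 160.])] [array([511., 387.]), array([555., 367.])]
0.2 [array([ 78., 138.]), array([ 44., 155.])] [array([516., 390.]), array([560., 369.])]
0.21 [array([ 77., 135.]), array([ 42., 153.])] [array([518., 391.]), array([563., 370.])]
0.22 [array([ 75., 133.]), array([ 41., 150.])] [array([521., 392.]), array([566., 371.])]
0.24 [array([ 72., 127.]), array([ 37., 145.])] [array([526., 395.]), array([571., 374.])]
0.26 [array([ 69., 122.]), array([ 33., 139.])] [array([531., 398.]), array([577., 376.])]
[ 0.63684639 -0.16267258  0.04028505]
```

View pics/st.png

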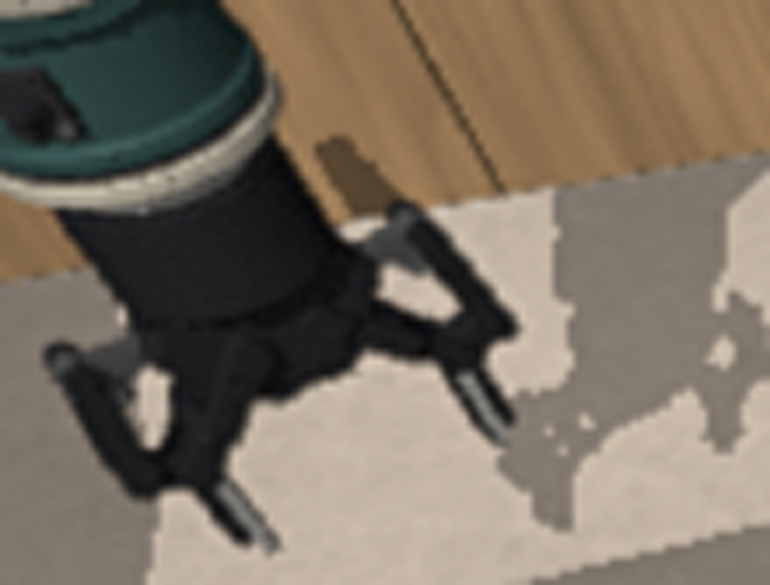

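```bash
python3 - <<'E'
import cv2
im=cv2.imread('pics/top0.png'); cv2.imwrite('pics/stt.png',cv2.resize(im[340:420,480:560],None,fx=7,fy=7,interpolation=cv2.INTER_CUBIC))
E
```

```text
(no output)
```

View pics/stt.png

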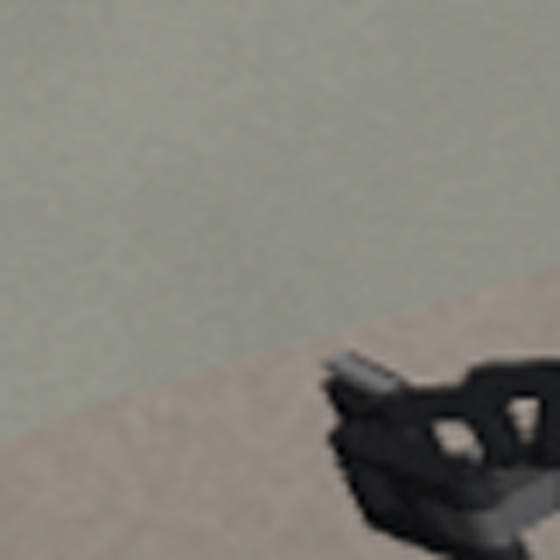

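```bash
python3 - <<'E'
from h import *
s=cam("scene");t=cam("top")
def tri(us,ut):
    A=[];B=[]
    M=np.zeros((3,3));v=np.zeros(3)
    for c,u in((s,us),(t,ut)):
        o=c["pose"][:3,3]; d=onplane(c,u,0)[0]-o; d/=np.linalg.norm(d); Q=np.eye(3)-np.outer(d,d); M+=Q; v+=Q@o
    X=np.linalg.solve(M,v); return X.round(4),[(proj(c,X)[0]-u).round(1) for c,u in((s,us),(t,ut))]
for ut in ((528,391),(530,390.7),(527,392)):
    print(tri((73,127.7),ut))
print(np.array([.262,-.567,.2206])-.043*np.array([.42,-.908,0]))
E
```

```text
(array([ 0.2505, -0.5198,  0.247 ]), [array([-1.2, -0.2]), array([-1.6, -0.3])])
(array([ 0.252 , -0.5208,  0.2491]), [array([-1.9, -0.4]), array([-2.6, -0.6])])
(array([ 0.2478, -0.5199,  0.2445]), [array([-0.8, -0.2]), array([-1.2, -0.2])])
[ 0.24394  -0.527956  0.2206  ]
```

The fingertips, triangulated from the start pictures, stand about 33 mm higher than the reported pose implies. The jaws closed just above the roll, on the post tip, and nothing moved. I'll work relative to the camera: reopen, then go lower in stages.

Call:
{"op": "apply_moves", "data": {"plan": [{"tx": 0, "ty": 0, "tz": -8, "spin": 0}, {"tx": 0, "ty": 0, "tz": 0, "spin": 0}, {"tx": 0, "ty": 0, "tz": 0, "spin": 0}, {"tx": 0, "ty": 0, "tz": 0, "spin": 0}], "gripper": 0.1}}

```text
clock: 4.78
tool_pos: [0.6366, -0.1626, 0.048]
orientation: [-3.141, -0.0, 1.568]
contact_force: [-0.3, 0.9, -0.6]
width: 0.0772
```

Call:
{"op": "apply_moves", "data": {"plan": [{"tx": 0, "ty": 0, "tz": 8, "spin": 0}, {"tx": 0, "ty": 0, "tz": 8, "spin": 0}, {"tx": 0, "ty": 0, "tz": 8, "spin": 0}, {"tx": 0, "ty": 0, "tz": 0, "spin": 0}]}}

```text
clock: 5.28
tool_pos: [0.6362, -0.1625, 0.0232]
orientation: [-3.14, -0.0, 1.568]
contact_force: [-0.2, 0.2, 0.3]
width: 0.0771
```

```bash
python3 - <<'E'
from h import *
s=cam("scene"); crop(s,"g6.png",215,205,275,265,10); st=arm.state(); print(st["tool_pos"],st["contact_force"],st["width"],st["orientation"])
E
```

```text
[ 0.63653411 -0.16258672  0.02373078] [ 0.03048636  0.2239675  -0.66930958] 0.07728837488042165 [-3.14090727e+00 -2.61675939e-04  1.56795098e+00]
```

View pics/g6.png

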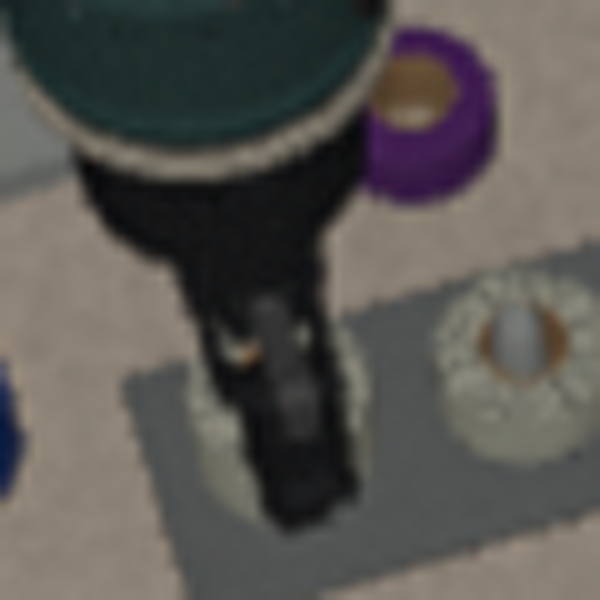

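```bash
python3 - <<'E'
from h import *
s=cam("scene")
for x in (.675,.685): print(x,[(z,proj(s,[x,-.1615,z])[0].round(1)) for z in (.01,.02,.03,.04,.05)])
E
```

```text
0.675 [(0.01, array([245.4, 260.7])), (0.02, array([245.2, 259.1])), (0.03, array([244.9, 257.3])), (0.04, array([244.7, 255.6])), (0.05, array([244.4, 253.8]))]
0.685 [(0.01, array([246.4, 263.7])), (0.02, array([246.1, 262. ])), (0.03, array([245.9, 260.3])), (0.04, array([245.7, 258.6])), (0.05, array([245.4, 256.9]))]
```

Call:
{"op": "apply_moves", "data": {"plan": [{"tx": 3, "ty": 1.5, "tz": 4, "spin": 0}, {"tx": 0, "ty": 0, "tz": 4, "spin": 0}, {"tx": 0, "ty": 0, "tz": 4, "spin": 0}, {"tx": 0, "ty": 0, "tz": 0, "spin": 0}]}}

```text
clock: 5.88
tool_pos: [0.6379, -0.1597, 0.0117]
orientation: [-3.141, -0.0, 1.568]
contact_force: [-0.4, 0.3, -0.0]
width: 0.0766
```

Call:
{"op": "apply_moves", "data": {"plan": [{"tx": 0, "ty": 0, "tz": 0, "spin": 0}, {"tx": 0, "ty": 0, "tz": 0, "spin": 0}, {"tx": 0, "ty": 0, "tz": 0, "spin": 0}, {"tx": 0, "ty": 0, "tz": 0, "spin": 0}], "gripper": 0.8}}

```text
clock: 6.38
tool_pos: [0.6384, -0.1597, 0.0127]
orientation: [3.141, 0.0, 1.568]
contact_force: [-2.6, -0.1, 5.9]
width: 0.0514
```

```bash
python3 - <<'E'
from h import *
s=cam("scene"); crop(s,"g7.png",215,205,275,265,10); st=arm.state(); print(st["tool_pos"],st["contact_force"],st["width"],st["orientation"])
E
```

```text
[ 0.63839082 -0.15970234  0.01266373] [-2.75304142  0.28615319  5.87697054] 0.05109198735516571 [3.14127452e+00 1.53725588e-04 1.56791216e+00]
```

View pics/g7.png

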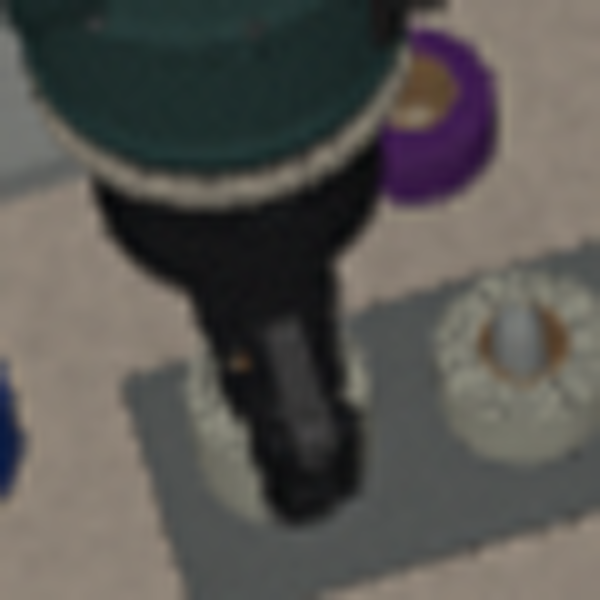

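Call:
{"op": "apply_moves", "data": {"plan": [{"tx": 0, "ty": 0, "tz": -10, "spin": 0}, {"tx": 0, "ty": 0, "tz": -20, "spin": 0}, {"tx": 0, "ty": 0, "tz": -30, "spin": 0}, {"tx": 0, "ty": 0, "tz": -20, "spin": 0}, {"tx": 0, "ty": 0, "tz": 0, "spin": 0}]}}

```text
clock: 7.05
tool_pos: [0.6391, -0.1599, 0.0943]
orientation: [3.139, 0.001, 1.568]
contact_force: [-0.5, -0.5, -1.2]
width: 0.0513
```

```bash
python3 go.py 451 17 83 90 6; python3 gauge.py; python3 - <<'E'
from h import *
s=cam("scene"); crop(s,"g8.png",215,190,275,250,10)
E
```

```text
t 7.05 pos [ 639.1 -159.9   94.3] rpy [179.8   0.   89.8] F [-0.5 -0.5 -1.2] w 51.3
{'tx': 29.4, 'ty': -31.4, 'tz': 1.9, 'spin': -0.03}
{'tx': 29.4, 'ty': -31.4, 'tz': 1.9, 'spin': -0.03}
{'tx': 29.4, 'ty': -31.4, 'tz': 1.9, 'spin': -0.03}
{'tx': 29.4, 'ty': -31.4, 'tz': 1.9, 'spin': -0.03}
{'tx': 29.4, 'ty': -31.4, 'tz': 1.9, 'spin': -0.03}
{'tx': 29.5, 'ty': -31.4, 'tz': 1.9, 'spin': -0.03}
foot px [256.8 277.2] mm [451.2  16.9] diam [96.8 97.4]
tip px [256.08 277.66] [451.5  16.8  58. ] max 441
```

View pics/g8.png

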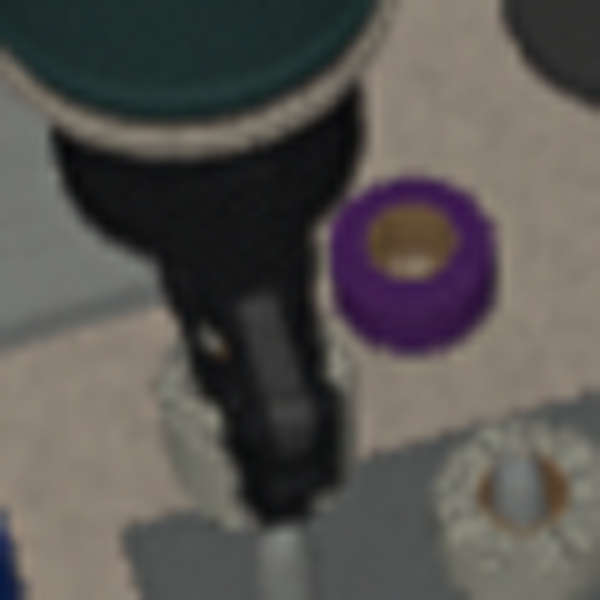

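Call:
{"op": "apply_moves", "data": {"plan": [{"tx": 29.4, "ty": -31.3, "tz": 0, "spin": 0}, {"tx": 29.4, "ty": -31.3, "tz": 0, "spin": 0}, {"tx": 29.4, "ty": -31.3, "tz": 0, "spin": 0}, {"tx": 29.4, "ty": -31.3, "tz": 0, "spin": 0}, {"tx": 29.4, "ty": -31.3, "tz": 0, "spin": 0}, {"tx": 29.4, "ty": -31.3, "tz": 0, "spin": 0}, {"tx": 0, "ty": 0, "tz": 0, "spin": 0}, {"tx": 0, "ty": 0, "tz": 0, "spin": 0}]}}

```text
clock: 8.15
tool_pos: [0.451, 0.017, 0.0919]
orientation: [-3.141, -0.0, 1.568]
contact_force: [0.6, -0.4, -1.4]
width: 0.0513
```

```bash
python3 go.py 451 16 83 90 1; python3 - <<'E'
from h import *
s=cam("scene"); crop(s,"g9.png",250,150,310,210,10)
t=cam("top"); crop(t,"g9t.png",210,230,310,320,6)
E
```

```text
t 8.15 pos [451.   17.   91.9] rpy [-180.    -0.    89.8] F [ 0.6 -0.4 -1.4] w 51.3
{'tx': -1.0, 'ty': -0.0, 'tz': 8.9, 'spin': -0.17}
```

View pics/g9.png

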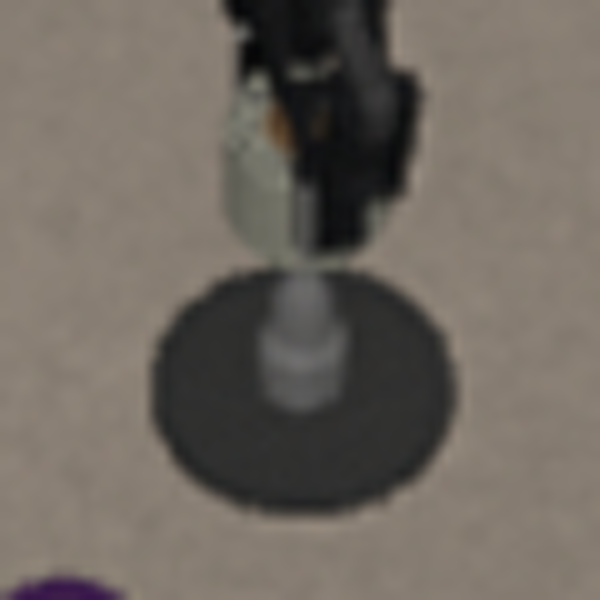

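View pics/g9t.png

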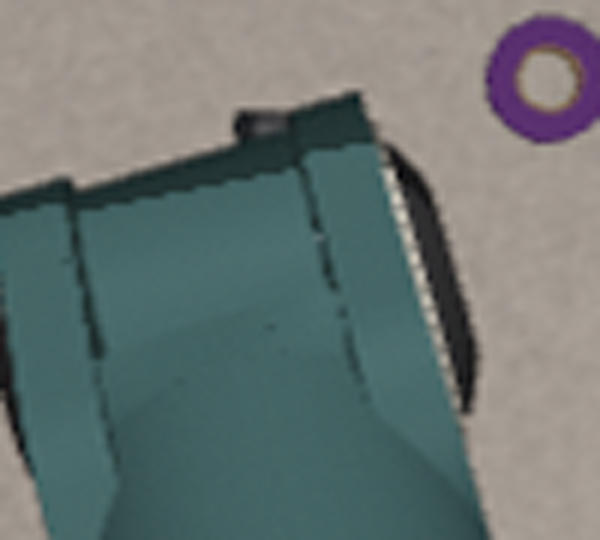

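```bash
python3 - <<'E'
from h import *
s=cam("scene"); th=np.linspace(0,6.283,200)
for x,y,z in ((.451,.017,.091),(.456,.017,.091),(.451,.022,.091),(.451,.017,.086)):
    p=proj(s,np.c_[x+.026*np.cos(th),y+.026*np.sin(th),0*th+z]); print(x,y,z,p.min(0).round(1),p.max(0).round(1))
print(proj(s,[.4513,.0168,.06]),proj(s,[.4513,.0168,.012]))
E
```

```text
0.451 0.017 0.091 [271.1 164.4] [287.9 177.1]
0.456 0.017 0.091 [271.6 165.6] [288.5 178.3]
0.451 0.022 0.091 [272.6 164.1] [289.5 176.7]
0.451 0.017 0.086 [271.1 165.5] [287.9 178.2]
[[279.44979051 177.36191728]] [[279.40511096 187.01294739]]
```

Call:
{"op": "apply_moves", "data": {"plan": [{"tx": -1.5, "ty": 1, "tz": 12, "spin": 0}, {"tx": 0, "ty": 0, "tz": 12, "spin": 0}, {"tx": 0, "ty": 0, "tz": 5, "spin": 0}, {"tx": 0, "ty": 0, "tz": 5, "spin": 0}, {"tx": 0, "ty": 0, "tz": 5, "spin": 0}, {"tx": 0, "ty": 0, "tz": 0, "spin": 0}]}}

```text
clock: 9.05
tool_pos: [0.4518, 0.0158, 0.0529]
orientation: [-3.141, -0.0, 1.568]
contact_force: [0.1, -0.9, -1.3]
width: 0.0514
```

```bash
python3 go.py 451 16 34 90 1; python3 - <<'E'
from h import *
s=cam("scene"); crop(s,"g10.png",250,150,310,210,10)
E
```

```text
t 9.05 pos [451.8  15.8  52.9] rpy [-180.    -0.    89.8] F [ 0.1 -0.9 -1.3] w 51.4
{'tx': 0.1, 'ty': -0.8, 'tz': 18.9, 'spin': -0.16}
```

View pics/g10.png

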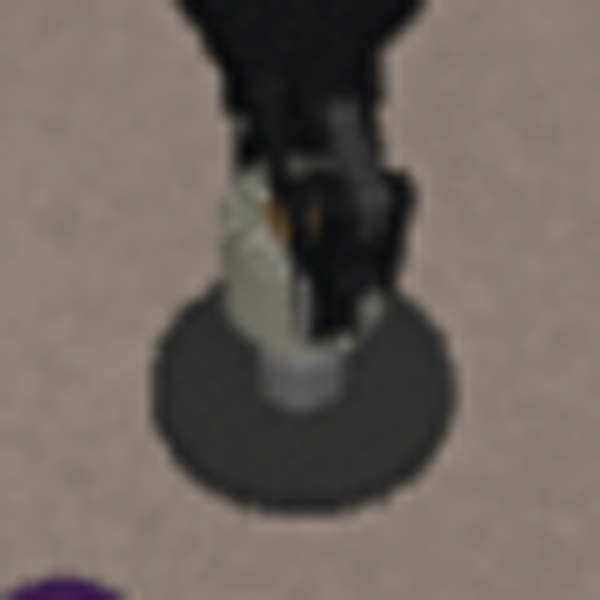

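Call:
{"op": "apply_moves", "data": {"plan": [{"tx": 0, "ty": 0, "tz": 6, "spin": 0}, {"tx": 0, "ty": 0, "tz": 5, "spin": 0}, {"tx": 0, "ty": 0, "tz": 3, "spin": 0}, {"tx": 0, "ty": 0, "tz": 3, "spin": 0}, {"tx": 0, "ty": 0, "tz": 0, "spin": 0}]}}

```text
clock: 9.72
tool_pos: [0.4518, 0.0158, 0.036]
orientation: [-3.141, -0.0, 1.568]
contact_force: [-1.1, 0.1, -0.6]
width: 0.0512
```

```bash
python3 go.py 451 16 34 90 1; python3 - <<'E'
from h import *
s=cam("scene"); crop(s,"g11.png",250,150,310,210,10)
E
```

```text
t 9.72 pos [451.8  15.8  36. ] rpy [-180.    -0.    89.8] F [-1.1  0.1 -0.6] w 51.2
{'tx': 0.2, 'ty': -0.8, 'tz': 2.0, 'spin': -0.16}
```

View pics/g11.png

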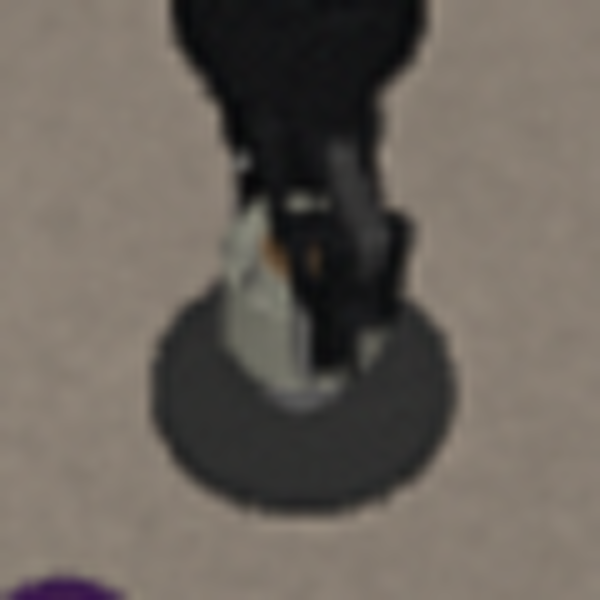

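Call:
{"op": "apply_moves", "data": {"plan": [{"tx": 0, "ty": 0, "tz": 1.5, "spin": 0}, {"tx": 0, "ty": 0, "tz": 1.5, "spin": 0}, {"tx": 0, "ty": 0, "tz": 0, "spin": 0}, {"tx": 0, "ty": 0, "tz": 0, "spin": 0}]}}

```text
clock: 10.28
tool_pos: [0.4524, 0.0158, 0.0337]
orientation: [3.141, 0.0, 1.568]
contact_force: [-2.4, -0.7, 14.2]
width: 0.0513
```

```bash
python3 go.py 451 16 34 90 1
```

```text
t 10.28 pos [452.4  15.8  33.7] rpy [179.9   0.   89.8] F [-2.4 -0.7 14.2] w 51.3
{'tx': 0.2, 'ty': -1.4, 'tz': -0.3, 'spin': -0.17}
```

Call:
{"op": "apply_moves", "data": {"plan": [{"tx": 0, "ty": 0, "tz": -5, "spin": 0}, {"tx": 0, "ty": 0, "tz": -15, "spin": 0}, {"tx": 0, "ty": 0, "tz": -25, "spin": 0}, {"tx": 20, "ty": 1, "tz": -15, "spin": 0}, {"tx": 45, "ty": 2, "tz": 0, "spin": 0}, {"tx": 45, "ty": 2, "tz": 0, "spin": 0}, {"tx": 45, "ty": 2, "tz": 0, "spin": 0}, {"tx": 45, "ty": 2, "tz": 0, "spin": 0}]}}

```text
clock: 11.28
tool_pos: [0.461, 0.2183, 0.0938]
orientation: [3.141, -0.0, 1.568]
contact_force: [0.9, -0.6, -1.1]
width: 0.0511
```

Call:
{"op": "apply_moves", "data": {"plan": [{"tx": 40, "ty": 2, "tz": 0, "spin": 0}, {"tx": 39, "ty": 1, "tz": 0, "spin": 0}, {"tx": 0, "ty": 0, "tz": 0, "spin": 0}, {"tx": 0, "ty": 0, "tz": 0, "spin": 0}]}}

```text
clock: 11.78
tool_pos: [0.4642, 0.295, 0.0934]
orientation: [-3.141, 0.0, 1.569]
contact_force: [0.5, 0.1, -1.3]
width: 0.0512
```

```bash
python3 go.py 464.5 295 60 90 1; python3 gauge.py;python3 - <<'E'
from h import *
s=cam("scene"); crop(s,"g12.png",290,110,400,200,7)
E
```

```text
t 11.78 pos [464.2 295.   93.4] rpy [-180.     0.    89.9] F [ 0.5  0.1 -1.3] w 51.2
{'tx': -0.0, 'ty': 0.3, 'tz': 33.4, 'spin': -0.13}
foot px [256.7 277.2] mm [451.4  16.9] diam [97.1 97.8]
tip px [256.   277.78] [451.2  17.   58. ] max 420
```

View pics/g12.png

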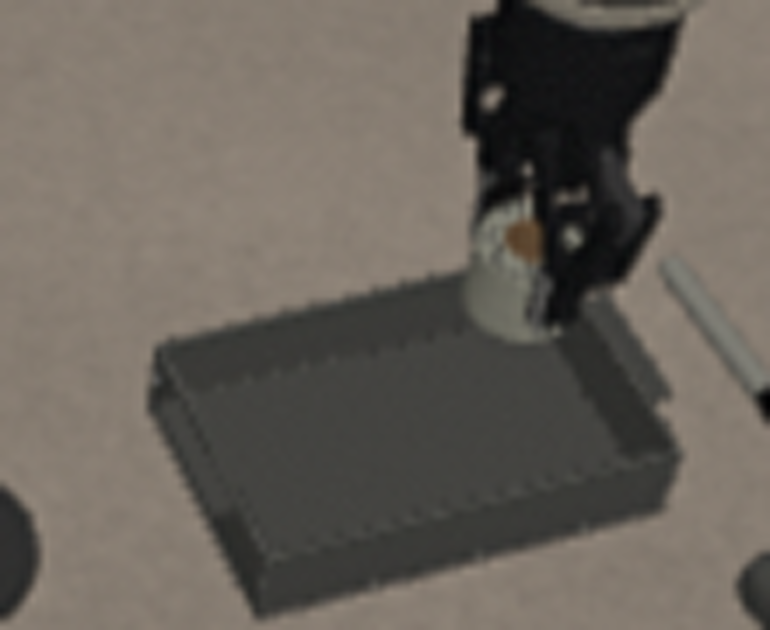

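Call:
{"op": "apply_moves", "data": {"plan": [{"tx": 0, "ty": 0, "tz": 20, "spin": 0}, {"tx": 0, "ty": 0, "tz": 22, "spin": 0}, {"tx": 0, "ty": 0, "tz": 20, "spin": 0}, {"tx": 0, "ty": 0, "tz": 14, "spin": 0}, {"tx": 0, "ty": 0, "tz": 8, "spin": 0}, {"tx": 0, "ty": 0, "tz": 3, "spin": 0}, {"tx": 0, "ty": 0, "tz": 1, "spin": 0}, {"tx": 0, "ty": 0, "tz": 0, "spin": 0}]}}

```text
clock: 12.88
tool_pos: [0.465, 0.2949, 0.0056]
orientation: [3.141, -0.0, 1.568]
contact_force: [-0.1, 0.0, -0.7]
width: 0.0511
```

Call:
{"op": "apply_moves", "data": {"plan": [{"tx": 0, "ty": 0, "tz": 0, "spin": 0}, {"tx": 0, "ty": 0, "tz": 0, "spin": 0}, {"tx": 0, "ty": 0, "tz": 0, "spin": 0}], "gripper": 0.22}}

```text
clock: 13.25
tool_pos: [0.4648, 0.2948, 0.0053]
orientation: [3.141, -0.0, 1.568]
contact_force: [-0.4, 0.4, -0.3]
width: 0.0664
```

Next: lift out and head for d at (639, -18).

Call:
{"op": "apply_moves", "data": {"plan": [{"tx": 0, "ty": 0, "tz": -20, "spin": 0}, {"tx": 0, "ty": 0, "tz": -40, "spin": 0}, {"tx": 0, "ty": 0, "tz": -45, "spin": 0}, {"tx": -20, "ty": 12, "tz": -15, "spin": 0}, {"tx": -45, "ty": 26, "tz": 0, "spin": 0}, {"tx": -45, "ty": 26, "tz": 0, "spin": 0}, {"tx": -45, "ty": 25, "tz": 0, "spin": 0}, {"tx": -45, "ty": 25, "tz": 0, "spin": 0}], "gripper": 0.1}}

```text
clock: 14.25
tool_pos: [0.5789, 0.093, 0.1268]
orientation: [3.14, -0.0, 1.568]
contact_force: [0.3, -0.3, 0.1]
width: 0.0766
```

Call:
{"op": "apply_moves", "data": {"plan": [{"tx": -45, "ty": 25, "tz": 0, "spin": 0}, {"tx": -45, "ty": 25, "tz": 0, "spin": 0}, {"tx": -23, "ty": 10, "tz": 0, "spin": 0}, {"tx": 0, "ty": 0, "tz": 0, "spin": 0}, {"tx": 0, "ty": 0, "tz": 0, "spin": 0}]}}

```text
clock: 14.88
tool_pos: [0.6376, -0.0177, 0.1261]
orientation: [3.141, -0.001, 1.569]
contact_force: [-0.7, 0.5, 0.1]
width: 0.0766
```

```bash
python3 go.py 639 -18.5 13 90 1;python3 - <<'E'
from h import *
t=cam("top"); crop(t,"t13.png",105,180,355,310,3)
s=cam("scene"); crop(s,"g13.png",250,120,400,240,5)
E
```

```text
t 14.88 pos [637.6 -17.7 126.1] rpy [180.   -0.   89.9] F [-0.7  0.5  0.1] w 76.6
{'tx': -0.8, 'ty': 1.4, 'tz': 113.1, 'spin': -0.11}
```

View pics/t13.png

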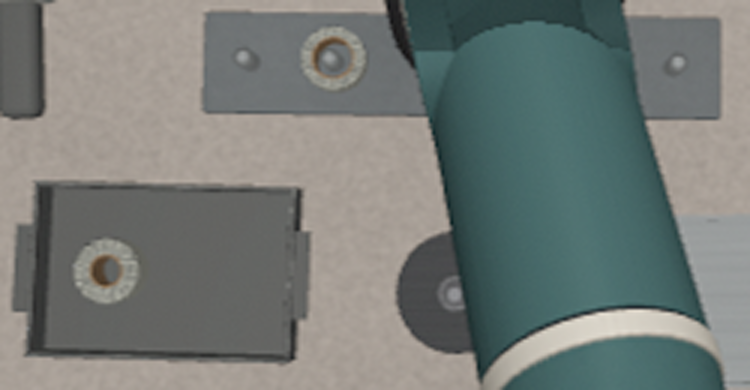

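View pics/g13.png

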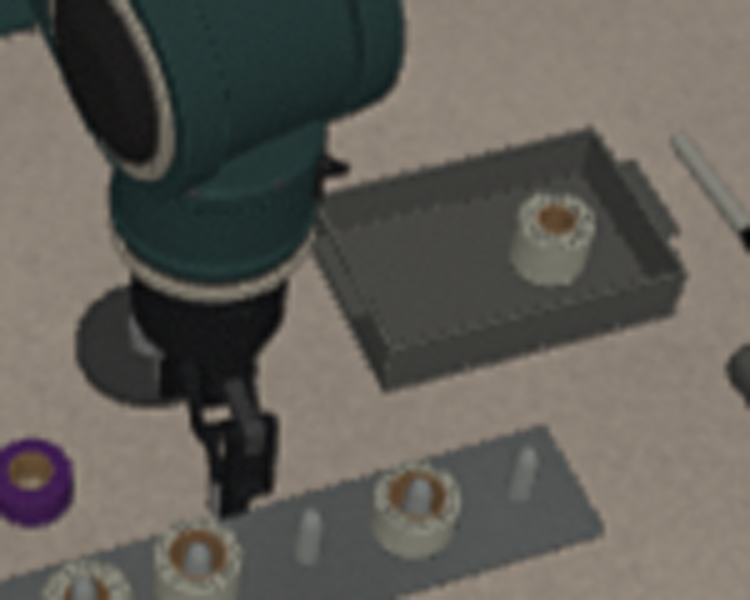

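c is flat in the bin at top-view pixel (140,270). Lowering onto d.

Call:
{"op": "apply_moves", "data": {"plan": [{"tx": -1, "ty": 1.4, "tz": 25, "spin": 0}, {"tx": 0, "ty": 0, "tz": 25, "spin": 0}, {"tx": 0, "ty": 0, "tz": 25, "spin": 0}, {"tx": 0, "ty": 0, "tz": 20, "spin": 0}, {"tx": 0, "ty": 0, "tz": 12, "spin": 0}, {"tx": 0, "ty": 0, "tz": 5, "spin": 0}, {"tx": 0, "ty": 0, "tz": 0, "spin": 0}]}}

```text
clock: 15.85
tool_pos: [0.6394, -0.0196, 0.0134]
orientation: [3.141, -0.0, 1.568]
contact_force: [-0.3, -0.2, 0.8]
width: 0.0767
```

Call:
{"op": "apply_moves", "data": {"plan": [{"tx": 0, "ty": 0, "tz": 0, "spin": 0}, {"tx": 0, "ty": 0, "tz": 0, "spin": 0}, {"tx": 0, "ty": 0, "tz": 0, "spin": 0}, {"tx": 0, "ty": 0, "tz": 0, "spin": 0}], "gripper": 0.8}}

```text
clock: 16.35
tool_pos: [0.6397, -0.0198, 0.0143]
orientation: [3.14, 0.0, 1.568]
contact_force: [-3.0, -0.9, 8.7]
width: 0.0505
```

Call:
{"op": "apply_moves", "data": {"plan": [{"tx": 0, "ty": 0, "tz": -10, "spin": 0}, {"tx": 0, "ty": 0, "tz": -25, "spin": 0}, {"tx": 0, "ty": 0, "tz": -30, "spin": 0}, {"tx": 0, "ty": -15, "tz": -10, "spin": 0}, {"tx": 7, "ty": -43, "tz": 0, "spin": 0}, {"tx": 7, "ty": -43, "tz": 0, "spin": 0}, {"tx": 7, "ty": -43, "tz": 0, "spin": 0}, {"tx": 14, "ty": -43, "tz": 0, "spin": 0}]}}

```text
clock: 17.35
tool_pos: [0.4497, 0.0154, 0.0878]
orientation: [-3.141, 0.0, 1.567]
contact_force: [1.0, 1.4, -0.1]
width: 0.0505
```

Call:
{"op": "apply_moves", "data": {"plan": [{"tx": 0, "ty": 0, "tz": 0, "spin": 0}, {"tx": 0, "ty": 0, "tz": 0, "spin": 0}]}}

```text
clock: 17.6
tool_pos: [0.4522, 0.0155, 0.0883]
orientation: [3.141, 0.0, 1.568]
contact_force: [0.6, -0.3, -0.4]
width: 0.0508
```

```bash
python3 go.py 452 15.5 50 90 1; python3 - <<'E'
from h import *
s=cam("scene"); crop(s,"g14.png",250,150,310,210,10)
E
```

```text
t 17.6 pos [452.2  15.5  88.3] rpy [180.    0.   89.8] F [ 0.6 -0.3 -0.4] w 50.8
{'tx': -0.0, 'ty': -0.2, 'tz': 38.3, 'spin': -0.17}
```

View pics/g14.png

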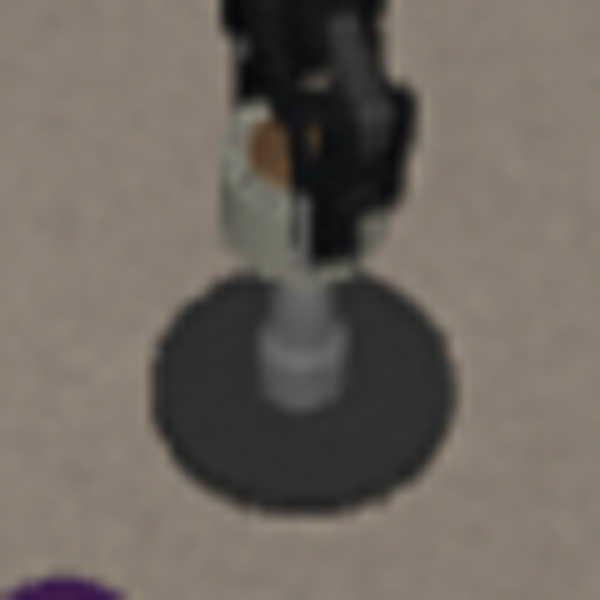

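Call:
{"op": "apply_moves", "data": {"plan": [{"tx": 0, "ty": 0, "tz": 15, "spin": 0}, {"tx": 0, "ty": 0, "tz": 12, "spin": 0}, {"tx": 0, "ty": 0, "tz": 10, "spin": 0}, {"tx": 0, "ty": 0, "tz": 8, "spin": 0}, {"tx": 0, "ty": 0, "tz": 5, "spin": 0}, {"tx": 0, "ty": 0, "tz": 5, "spin": 0}, {"tx": 0, "ty": 0, "tz": 0, "spin": 0}]}}

```text
clock: 18.52
tool_pos: [0.4522, 0.0158, 0.033]
orientation: [-3.141, -0.0, 1.568]
contact_force: [0.3, 0.4, -0.8]
width: 0.0503
```

```bash
python3 go.py 452 15.5 14 90 1; python3 - <<'E'
from h import *
s=cam("scene"); crop(s,"g15.png",250,150,310,210,10)
E
```

```text
t 18.52 pos [452.2  15.8  33. ] rpy [-180.    -0.    89.8] F [ 0.3  0.4 -0.8] w 50.3
{'tx': -0.3, 'ty': -0.2, 'tz': 19.0, 'spin': -0.16}
```

View pics/g15.png

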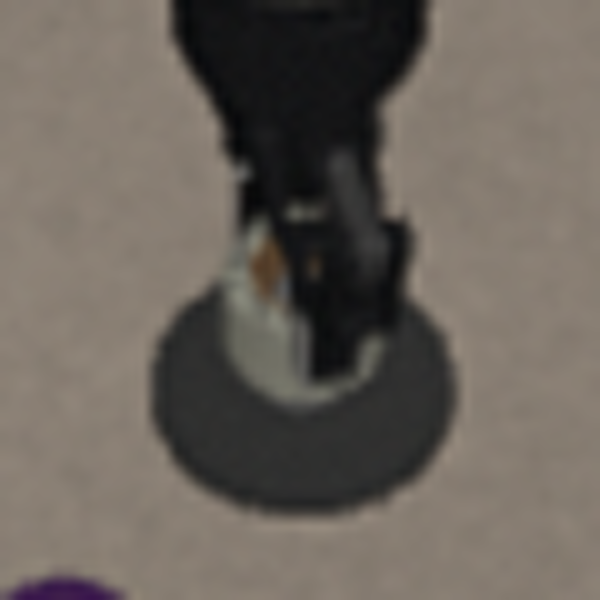

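Already past the step without resistance, so the core is wide. On to the foot.

Call:
{"op": "apply_moves", "data": {"plan": [{"tx": 0, "ty": 0, "tz": 5, "spin": 0}, {"tx": 0, "ty": 0, "tz": 5, "spin": 0}, {"tx": 0, "ty": 0, "tz": 4, "spin": 0}, {"tx": 0, "ty": 0, "tz": 3, "spin": 0}, {"tx": 0, "ty": 0, "tz": 2, "spin": 0}, {"tx": 0, "ty": 0, "tz": 0, "spin": 0}, {"tx": 0, "ty": 0, "tz": 0, "spin": 0}]}}

```text
clock: 19.45
tool_pos: [0.4523, 0.0158, 0.0142]
orientation: [-3.142, 0.0, 1.568]
contact_force: [-1.9, -0.1, 2.4]
width: 0.0505
```

```bash
python3 go.py 452 15.5 14 90 1; python3 - <<'E'
from h import *
s=cam("scene"); crop(s,"g16.png",250,150,310,210,10)
E
```

```text
t 19.45 pos [452.3  15.8  14.2] rpy [-180.     0.    89.8] F [-1.9 -0.1  2.4] w 50.5
{'tx': -0.3, 'ty': -0.3, 'tz': 0.2, 'spin': -0.16}
```

View pics/g16.png

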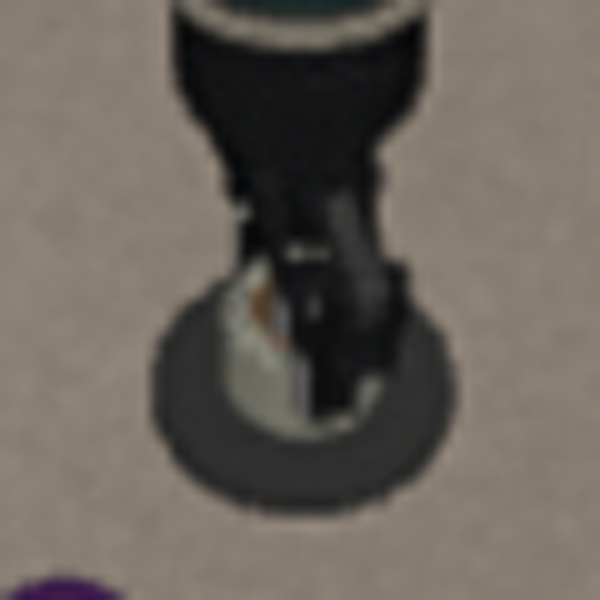

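Call:
{"op": "apply_moves", "data": {"plan": [{"tx": 0, "ty": 0, "tz": -10, "spin": 0}, {"tx": 0, "ty": 0, "tz": -25, "spin": 0}, {"tx": 0, "ty": 0, "tz": -30, "spin": 0}, {"tx": -14, "ty": 0, "tz": -10, "spin": 0}, {"tx": -45, "ty": 0, "tz": 0, "spin": 0}, {"tx": -45, "ty": 0, "tz": 0, "spin": 0}, {"tx": -45, "ty": 0, "tz": 0, "spin": 0}, {"tx": -45, "ty": 0, "tz": 0, "spin": 0}]}}

```text
clock: 20.5
tool_pos: [0.4518, -0.1797, 0.0899]
orientation: [3.141, 0.0, 1.568]
contact_force: [0.9, -0.1, -1.2]
width: 0.0507
```

Call:
{"op": "apply_moves", "data": {"plan": [{"tx": -45, "ty": 0, "tz": 0, "spin": 0}, {"tx": -45, "ty": 0, "tz": 0, "spin": 0}, {"tx": -30, "ty": 0, "tz": 10, "spin": 0}, {"tx": 0, "ty": 0, "tz": 20, "spin": 0}, {"tx": 0, "ty": 0, "tz": 20, "spin": 0}, {"tx": 0, "ty": 0, "tz": 15, "spin": 0}, {"tx": 0, "ty": 0, "tz": 5, "spin": 0}, {"tx": 0, "ty": 0, "tz": 0, "spin": 0}]}}

```text
clock: 21.5
tool_pos: [0.4516, -0.2982, 0.0194]
orientation: [-3.142, -0.0, 1.568]
contact_force: [0.3, -0.0, -1.1]
width: 0.05
```

```bash
python3 go.py 452 -298 6.5 90 1; python3 gauge.py
```

```text
t 21.5 pos [ 451.6 -298.2   19.4] rpy [-180.    -0.    89.9] F [ 0.3 -0.  -1.1] w 50.0
{'tx': 0.2, 'ty': 0.4, 'tz': 12.9, 'spin': -0.15}
foot px [256.7 277.2] mm [451.3  16.9] diam [96.9 97.7]
tip px [256.01 277.74] [451.3  17.   58. ] max 422
```

Call:
{"op": "apply_moves", "data": {"plan": [{"tx": 0, "ty": 0, "tz": 6, "spin": 0}, {"tx": 0, "ty": 0, "tz": 4, "spin": 0}, {"tx": 0, "ty": 0, "tz": 2, "spin": 0}, {"tx": 0, "ty": 0, "tz": 1, "spin": 0}, {"tx": 0, "ty": 0, "tz": 0, "spin": 0}]}}

```text
clock: 22.18
tool_pos: [0.4514, -0.2982, 0.0063]
orientation: [-3.141, -0.0, 1.568]
contact_force: [-1.7, 0.1, 1.2]
width: 0.0504
```

Call:
{"op": "apply_moves", "data": {"plan": [{"tx": 0, "ty": 0, "tz": 0, "spin": 0}, {"tx": 0, "ty": 0, "tz": 0, "spin": 0}, {"tx": 0, "ty": 0, "tz": 0, "spin": 0}], "gripper": 0.22}}

```text
clock: 22.55
tool_pos: [0.4515, -0.2983, 0.0062]
orientation: [3.142, 0.0, 1.568]
contact_force: [-0.1, -0.2, -0.3]
width: 0.0668
```

Call:
{"op": "apply_moves", "data": {"plan": [{"tx": 0, "ty": 0, "tz": -20, "spin": 0}, {"tx": 0, "ty": 0, "tz": -40, "spin": 0}, {"tx": 0, "ty": 0, "tz": -50, "spin": 0}, {"tx": 25, "ty": 10, "tz": -20, "spin": 0}, {"tx": 50, "ty": 23, "tz": 0, "spin": 0}, {"tx": 50, "ty": 23, "tz": 0, "spin": 0}, {"tx": 50, "ty": 23, "tz": 0, "spin": 0}, {"tx": 50, "ty": 23, "tz": 0, "spin": 0}], "gripper": 0.1}}

```text
clock: 23.55
tool_pos: [0.5546, -0.0719, 0.1363]
orientation: [3.141, 0.0, 1.568]
contact_force: [0.6, -0.6, 0.6]
width: 0.0768
```

Call:
{"op": "apply_moves", "data": {"plan": [{"tx": 50, "ty": 23, "tz": 0, "spin": 0}, {"tx": 50, "ty": 23, "tz": 0, "spin": 0}, {"tx": 50, "ty": 23, "tz": 0, "spin": 0}, {"tx": 44, "ty": 17, "tz": 0, "spin": 0}, {"tx": 0, "ty": 0, "tz": 0, "spin": 0}, {"tx": 0, "ty": 0, "tz": 0, "spin": 0}]}}

```text
clock: 24.3
tool_pos: [0.6404, 0.1198, 0.1358]
orientation: [-3.141, 0.0, 1.568]
contact_force: [0.8, 0.4, 0.3]
width: 0.0771
```

```bash
python3 go.py 639 120 13 90 1;python3 - <<'E'
from h import *
t=cam("top"); crop(t,"t17.png",215,180,425,320,3.5)
s=cam("scene"); crop(s,"g17.png",150,160,280,250,6)
E
```

```text
t 24.3 pos [640.4 119.8 135.8] rpy [-180.     0.    89.8] F [0.8 0.4 0.3] w 77.1
{'tx': 0.2, 'ty': -1.4, 'tz': 122.8, 'spin': -0.17}
```

View pics/t17.png

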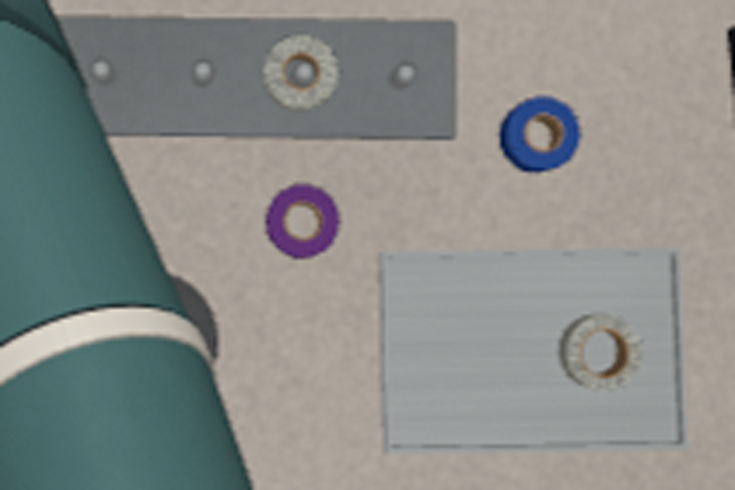

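View pics/g17.png

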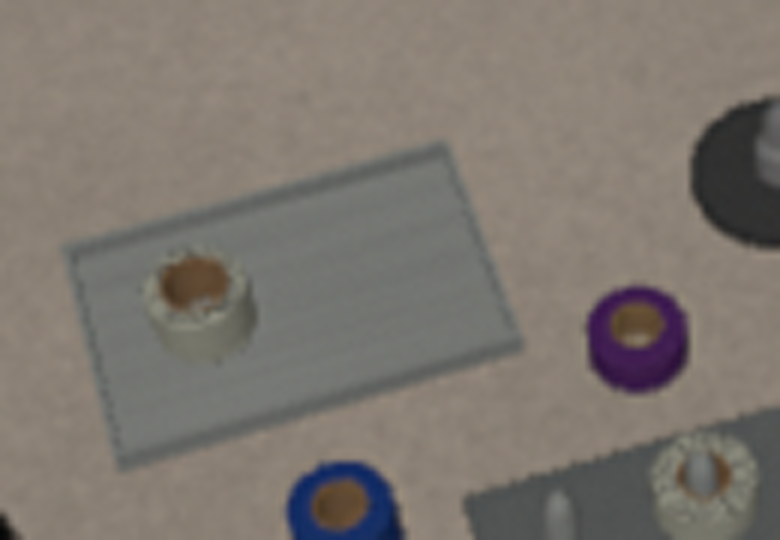

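d is flat in the tray at top-view pixel (386,281). Lowering onto e.

Call:
{"op": "apply_moves", "data": {"plan": [{"tx": 1, "ty": -1, "tz": 30, "spin": 0}, {"tx": 0, "ty": 0, "tz": 30, "spin": 0}, {"tx": 0, "ty": 0, "tz": 25, "spin": 0}, {"tx": 0, "ty": 0, "tz": 18, "spin": 0}, {"tx": 0, "ty": 0, "tz": 12, "spin": 0}, {"tx": 0, "ty": 0, "tz": 7, "spin": 0}, {"tx": 0, "ty": 0, "tz": 0, "spin": 0}]}}

```text
clock: 25.28
tool_pos: [0.6396, 0.1212, 0.0142]
orientation: [-3.142, -0.0, 1.568]
contact_force: [-0.6, -0.2, 0.1]
width: 0.0765
```

Call:
{"op": "apply_moves", "data": {"plan": [{"tx": 0, "ty": 0, "tz": 0, "spin": 0}, {"tx": 0, "ty": 0, "tz": 0, "spin": 0}, {"tx": 0, "ty": 0, "tz": 0, "spin": 0}, {"tx": 0, "ty": 0, "tz": 0, "spin": 0}], "gripper": 0.8}}

```text
clock: 25.78
tool_pos: [0.64, 0.1213, 0.0153]
orientation: [3.141, -0.0, 1.568]
contact_force: [-3.6, -0.4, 9.4]
width: 0.0508
```

Call:
{"op": "apply_moves", "data": {"plan": [{"tx": 0, "ty": 0, "tz": -10, "spin": 0}, {"tx": 0, "ty": 0, "tz": -25, "spin": 0}, {"tx": 0, "ty": 0, "tz": -30, "spin": 0}, {"tx": 0, "ty": 0, "tz": -10, "spin": 0}, {"tx": 0, "ty": 0, "tz": 0, "spin": 0}]}}

```text
clock: 26.4
tool_pos: [0.6399, 0.1212, 0.0897]
orientation: [3.141, -0.0, 1.568]
contact_force: [-0.8, 1.2, -0.4]
width: 0.0502
```

```bash
python3 go.py 452 15.8 89 90 5;python3 gauge.py
```

```text
t 26.4 pos [639.9 121.2  89.7] rpy [179.9  -0.   89.8] F [-0.8  1.2 -0.4] w 50.2
{'tx': -21.2, 'ty': -37.5, 'tz': 0.1, 'spin': -0.03}
{'tx': -21.2, 'ty': -37.5, 'tz': 0.1, 'spin': -0.03}
{'tx': -21.1, 'ty': -37.5, 'tz': 0.1, 'spin': -0.03}
{'tx': -21.1, 'ty': -37.6, 'tz': 0.1, 'spin': -0.03}
{'tx': -21.1, 'ty': -37.6, 'tz': 0.1, 'spin': -0.03}
foot px [251.2 285.9] mm [378.2  19.5] diam [155.3 384.1]
```

```bash
python3 - <<'E'
from h import *
t=cam("top"); crop(t,"t18.png",145,180,355,320,3.5)
s=cam("scene"); crop(s,"g18.png",230,140,360,240,6)
E
```

```text
(no output)
```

View pics/t18.png

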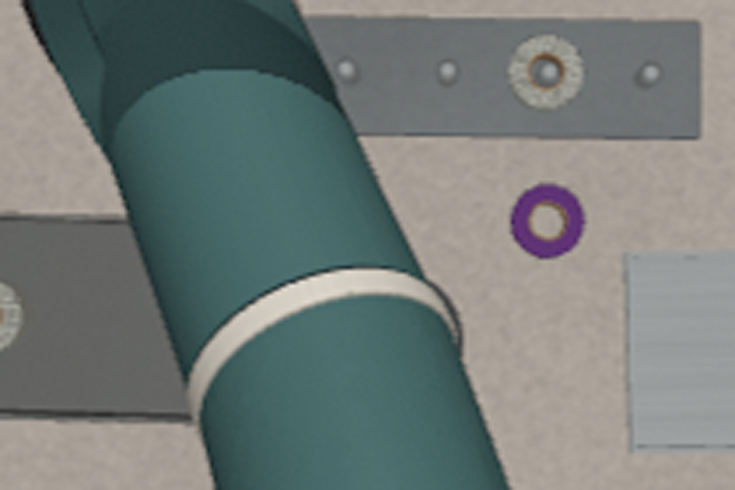

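View pics/g18.png

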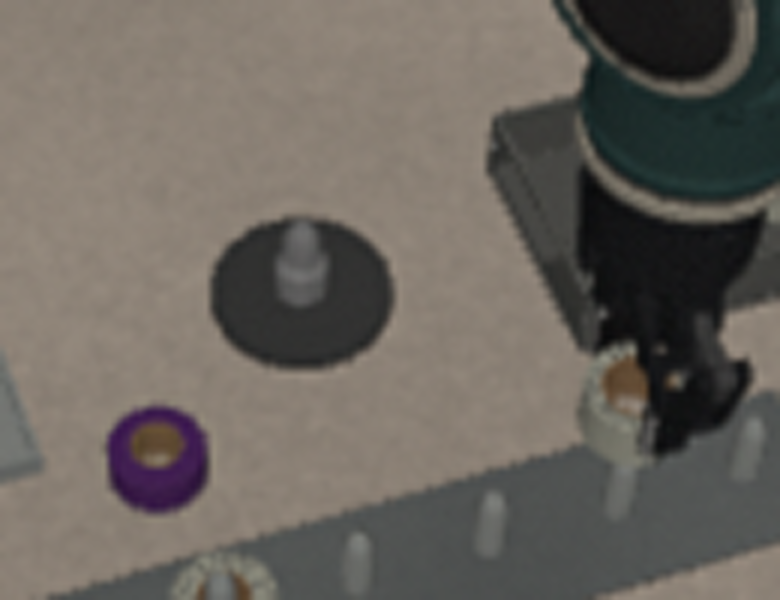

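The arm hides the gauge in the top view. In the scene view the foot still spans columns 265 to 295.5, so it hasn't moved. Going over it with e.

Call:
{"op": "apply_moves", "data": {"plan": [{"tx": -21, "ty": -37.5, "tz": 0, "spin": 0}, {"tx": -21, "ty": -37.5, "tz": 0, "spin": 0}, {"tx": -21, "ty": -37.5, "tz": 0, "spin": 0}, {"tx": -21, "ty": -37.5, "tz": 0, "spin": 0}, {"tx": -20.5, "ty": -37.5, "tz": 0, "spin": 0}, {"tx": 0, "ty": 0, "tz": 0, "spin": 0}, {"tx": 0, "ty": 0, "tz": 0, "spin": 0}]}}

```text
clock: 27.42
tool_pos: [0.4522, 0.0174, 0.089]
orientation: [3.142, -0.0, 1.568]
contact_force: [0.3, 0.6, -0.9]
width: 0.05
```

```bash
python3 go.py 452 16 89 90 1; python3 - <<'E'
from h import *
s=cam("scene"); crop(s,"g19.png",250,150,310,210,10)
E
```

```text
t 27.43 pos [452.2  17.4  89. ] rpy [180.   -0.   89.8] F [ 0.3  0.6 -0.9] w 50.0
{'tx': -1.4, 'ty': -0.2, 'tz': 0.0, 'spin': -0.17}
```

View pics/g19.png

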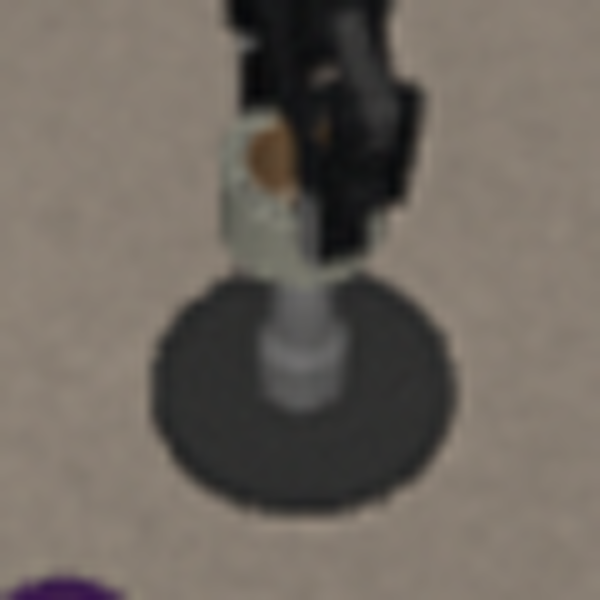

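e's rim sits about 0.9 px (about 4 mm) lower than d's did in the same pose, so the d-then-e order is right. Sliding down.

Call:
{"op": "apply_moves", "data": {"plan": [{"tx": 0, "ty": 0, "tz": 15, "spin": 0}, {"tx": 0, "ty": 0, "tz": 12, "spin": 0}, {"tx": 0, "ty": 0, "tz": 10, "spin": 0}, {"tx": 0, "ty": 0, "tz": 8, "spin": 0}, {"tx": 0, "ty": 0, "tz": 5, "spin": 0}, {"tx": 0, "ty": 0, "tz": 5, "spin": 0}, {"tx": 0, "ty": 0, "tz": 0, "spin": 0}]}}

```text
clock: 28.35
tool_pos: [0.4517, 0.0173, 0.034]
orientation: [-3.141, -0.0, 1.568]
contact_force: [0.5, 0.4, -0.2]
width: 0.0502
```

Call:
{"op": "apply_moves", "data": {"plan": [{"tx": 0, "ty": 0, "tz": 5, "spin": 0}, {"tx": 0, "ty": 0, "tz": 5, "spin": 0}, {"tx": 0, "ty": 0, "tz": 4, "spin": 0}, {"tx": 0, "ty": 0, "tz": 3, "spin": 0}, {"tx": 0, "ty": 0, "tz": 1.5, "spin": 0}, {"tx": 0, "ty": 0, "tz": 0, "spin": 0}, {"tx": 0, "ty": 0, "tz": 0, "spin": 0}]}}

```text
clock: 29.22
tool_pos: [0.4519, 0.0173, 0.0158]
orientation: [3.141, -0.0, 1.568]
contact_force: [0.8, -0.1, -0.6]
width: 0.0504
```

```bash
python3 go.py 452 16 15 90 1; python3 - <<'E'
from h import *
s=cam("scene"); crop(s,"g20.png",250,150,310,210,10)
E
```

```text
t 29.23 pos [451.9  17.3  15.8] rpy [180.   -0.   89.8] F [ 0.8 -0.1 -0.6] w 50.4
{'tx': -1.3, 'ty': 0.1, 'tz': 0.8, 'spin': -0.16}
```

View pics/g20.png

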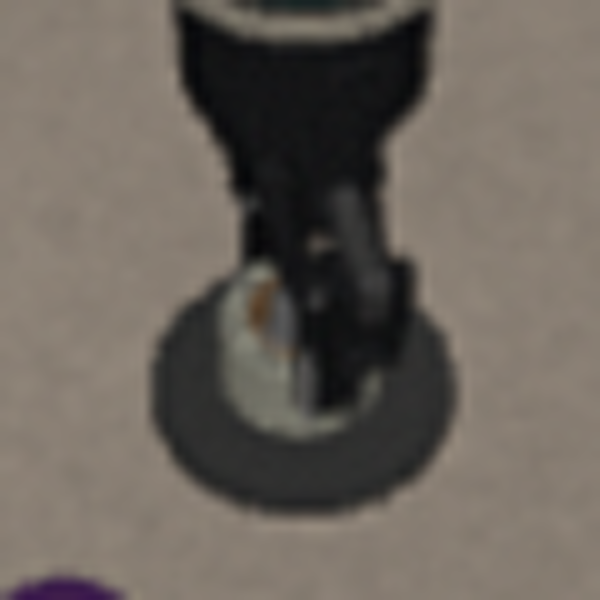

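Push 1.5 mm further to feel the foot and dwell, then carry it to the tray, near slot.

Call:
{"op": "apply_moves", "data": {"plan": [{"tx": 0, "ty": 0, "tz": 1.5, "spin": 0}, {"tx": 0, "ty": 0, "tz": 0, "spin": 0}, {"tx": 0, "ty": 0, "tz": 0, "spin": 0}, {"tx": 0, "ty": 0, "tz": 0, "spin": 0}]}}

```text
clock: 29.78
tool_pos: [0.4521, 0.0173, 0.0151]
orientation: [3.141, 0.001, 1.568]
contact_force: [-8.7, -0.3, 28.5]
width: 0.0502
```

Call:
{"op": "apply_moves", "data": {"plan": [{"tx": 0, "ty": 0, "tz": -10, "spin": 0}, {"tx": 0, "ty": 0, "tz": -25, "spin": 0}, {"tx": 0, "ty": 0, "tz": -30, "spin": 0}, {"tx": -14, "ty": 0, "tz": -10, "spin": 0}, {"tx": -45, "ty": 0, "tz": 0, "spin": 0}, {"tx": -45, "ty": 0, "tz": 0, "spin": 0}, {"tx": -45, "ty": 0, "tz": 0, "spin": 0}, {"tx": -45, "ty": 0, "tz": 0, "spin": 0}]}}

```text
clock: 30.78
tool_pos: [0.4512, -0.1783, 0.0895]
orientation: [3.141, 0.0, 1.568]
contact_force: [0.7, 1.2, 0.3]
width: 0.0504
```

Call:
{"op": "apply_moves", "data": {"plan": [{"tx": -30, "ty": 0, "tz": 10, "spin": 0}, {"tx": 0, "ty": 0, "tz": 20, "spin": 0}, {"tx": 0, "ty": 0, "tz": 20, "spin": 0}, {"tx": 0, "ty": 0, "tz": 15, "spin": 0}, {"tx": 0, "ty": 0, "tz": 5, "spin": 0}, {"tx": 0, "ty": 0, "tz": 0, "spin": 0}]}}

```text
clock: 31.52
tool_pos: [0.4513, -0.2066, 0.0193]
orientation: [-3.141, -0.0, 1.568]
contact_force: [0.3, 0.5, -0.1]
width: 0.0504
```

```bash
python3 go.py 452 -207 7.2 90 1; python3 gauge.py
```

```text
t 31.52 pos [ 451.3 -206.6   19.3] rpy [-180.    -0.    89.9] F [ 0.3  0.5 -0.1] w 50.4
{'tx': -0.4, 'ty': 0.7, 'tz': 12.1, 'spin': -0.15}
foot px [256.7 277.2] mm [451.3  16.9] diam [96.9 97.7]
tip px [256.01 277.71] [451.4  17.   58. ] max 425
```

Call:
{"op": "apply_moves", "data": {"plan": [{"tx": 0, "ty": 0, "tz": 6, "spin": 0}, {"tx": 0, "ty": 0, "tz": 4, "spin": 0}, {"tx": 0, "ty": 0, "tz": 2, "spin": 0}, {"tx": 0, "ty": 0, "tz": 0, "spin": 0}, {"tx": 0, "ty": 0, "tz": 0, "spin": 0}]}}

```text
clock: 32.2
tool_pos: [0.4511, -0.2067, 0.0073]
orientation: [-3.141, 0.0, 1.568]
contact_force: [-2.7, 1.0, 4.7]
width: 0.0504
```

Call:
{"op": "apply_moves", "data": {"plan": [{"tx": 0, "ty": 0, "tz": 0, "spin": 0}, {"tx": 0, "ty": 0, "tz": 0, "spin": 0}, {"tx": 0, "ty": 0, "tz": 0, "spin": 0}], "gripper": 0.22}}

```text
clock: 32.58
tool_pos: [0.4512, -0.2067, 0.0071]
orientation: [-3.142, -0.0, 1.568]
contact_force: [-0.4, -0.0, 0.3]
width: 0.0666
```

Call:
{"op": "apply_moves", "data": {"plan": [{"tx": 0, "ty": 0, "tz": -20, "spin": 0}, {"tx": 0, "ty": 0, "tz": -40, "spin": 0}, {"tx": 0, "ty": 0, "tz": -50, "spin": 0}, {"tx": 20, "ty": 30, "tz": -10, "spin": 0}, {"tx": 25, "ty": 40, "tz": 0, "spin": 0}, {"tx": 25, "ty": 40, "tz": 0, "spin": 0}, {"tx": 25, "ty": 40, "tz": 0, "spin": 0}, {"tx": 24, "ty": 39, "tz": 0, "spin": 0}], "gripper": 0.1}}

```text
clock: 33.58
tool_pos: [0.6417, -0.0874, 0.127]
orientation: [-3.141, 0.0, 1.568]
contact_force: [0.4, -0.1, -0.0]
width: 0.077
```

Call:
{"op": "apply_moves", "data": {"plan": [{"tx": 0, "ty": 0, "tz": 0, "spin": 0}, {"tx": 0, "ty": 0, "tz": 0, "spin": 0}]}}

```text
clock: 33.83
tool_pos: [0.64, -0.0885, 0.1267]
orientation: [-3.141, 0.0, 1.568]
contact_force: [0.3, -1.7, -0.4]
width: 0.0767
```

```bash
python3 go.py 639.5 -86.8 14 90 1;python3 - <<'E'
from h import *
t=cam("top"); crop(t,"t21.png",215,180,425,320,3.5)
s=cam("scene"); crop(s,"g21.png",150,160,290,260,5)
E
```

```text
t 33.83 pos [640.  -88.5 126.7] rpy [-179.9    0.    89.8] F [ 0.3 -1.7 -0.4] w 76.7
{'tx': 1.7, 'ty': -0.5, 'tz': 112.7, 'spin': -0.16}
```

View pics/t21.png

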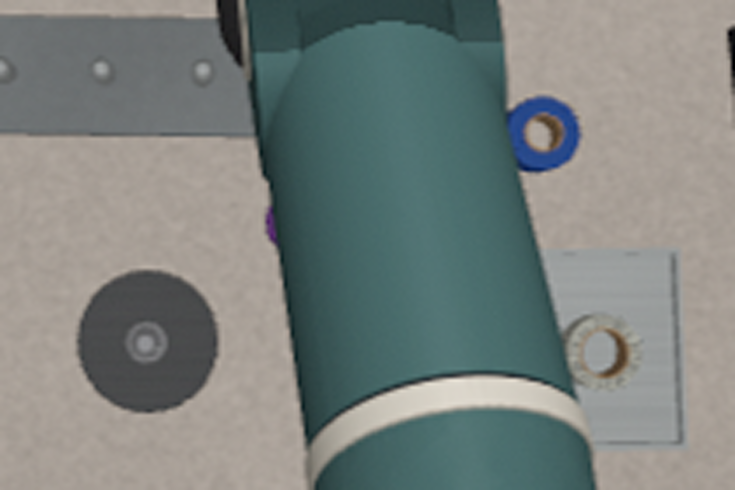

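View pics/g21.png

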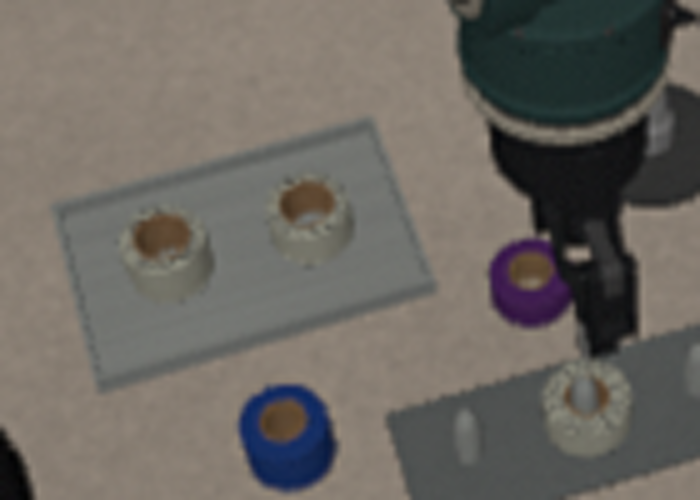

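d and e both lie flat in the tray. Now f.

Call:
{"op": "apply_moves", "data": {"plan": [{"tx": 1.5, "ty": -0.5, "tz": 25, "spin": 0}, {"tx": 0, "ty": 0, "tz": 25, "spin": 0}, {"tx": 0, "ty": 0, "tz": 25, "spin": 0}, {"tx": 0, "ty": 0, "tz": 19, "spin": 0}, {"tx": 0, "ty": 0, "tz": 12, "spin": 0}, {"tx": 0, "ty": 0, "tz": 7, "spin": 0}, {"tx": 0, "ty": 0, "tz": 0, "spin": 0}]}}

```text
clock: 34.8
tool_pos: [0.64, -0.0868, 0.0142]
orientation: [-3.141, -0.0, 1.568]
contact_force: [0.2, -0.3, -0.0]
width: 0.0763
```

Call:
{"op": "apply_moves", "data": {"plan": [{"tx": 0, "ty": 0, "tz": 0, "spin": 0}, {"tx": 0, "ty": 0, "tz": 0, "spin": 0}, {"tx": 0, "ty": 0, "tz": 0, "spin": 0}, {"tx": 0, "ty": 0, "tz": 0, "spin": 0}], "gripper": 0.8}}

```text
clock: 35.3
tool_pos: [0.6405, -0.0868, 0.0151]
orientation: [3.141, 0.0, 1.568]
contact_force: [-1.1, -0.0, 5.6]
width: 0.049
```

Call:
{"op": "apply_moves", "data": {"plan": [{"tx": 0, "ty": 0, "tz": -10, "spin": 0}, {"tx": 0, "ty": 0, "tz": -25, "spin": 0}, {"tx": 0, "ty": 0, "tz": -30, "spin": 0}, {"tx": 0, "ty": 0, "tz": -10, "spin": 0}, {"tx": 0, "ty": 0, "tz": 0, "spin": 0}]}}

```text
clock: 35.92
tool_pos: [0.6402, -0.0869, 0.0896]
orientation: [3.141, 0.0, 1.568]
contact_force: [-0.1, 0.4, -1.3]
width: 0.0493
```

```bash
python3 go.py 452 16 89 90 5;python3 gauge.py
```

```text
t 35.92 pos [640.2 -86.9  89.6] rpy [180.    0.   89.8] F [-0.1  0.4 -1.3] w 49.3
{'tx': 20.5, 'ty': -37.7, 'tz': 0.1, 'spin': -0.03}
{'tx': 20.5, 'ty': -37.7, 'tz': 0.1, 'spin': -0.03}
{'tx': 20.5, 'ty': -37.7, 'tz': 0.1, 'spin': -0.03}
{'tx': 20.5, 'ty': -37.7, 'tz': 0.1, 'spin': -0.03}
{'tx': 20.6, 'ty': -37.7, 'tz': 0.1, 'spin': -0.03}
foot px [256.8 277.2] mm [451.2  17. ] diam [96.9 97.4]
tip px [256.07 277.66] [451.5  16.8  58. ] max 440
```

Call:
{"op": "apply_moves", "data": {"plan": [{"tx": 20.6, "ty": -37.7, "tz": 0, "spin": 0}, {"tx": 20.6, "ty": -37.7, "tz": 0, "spin": 0}, {"tx": 20.6, "ty": -37.7, "tz": 0, "spin": 0}, {"tx": 20.6, "ty": -37.7, "tz": 0, "spin": 0}, {"tx": 20.5, "ty": -37.7, "tz": 0, "spin": 0}, {"tx": 0, "ty": 0, "tz": 0, "spin": 0}, {"tx": 0, "ty": 0, "tz": 0, "spin": 0}]}}

```text
clock: 36.85
tool_pos: [0.452, 0.0165, 0.0888]
orientation: [-3.141, -0.0, 1.568]
contact_force: [1.2, -0.4, -2.4]
width: 0.0489
```

```bash
python3 go.py 452 16 89 90 1; python3 - <<'E'
from h import *
s=cam("scene"); crop(s,"g22.png",250,150,310,210,10)
E
```

```text
t 36.85 pos [452.   16.5  88.8] rpy [-180.    -0.    89.8] F [ 1.2 -0.4 -2.4] w 48.9
{'tx': -0.5, 'ty': 0.0, 'tz': -0.2, 'spin': -0.17}
```

View pics/g22.png

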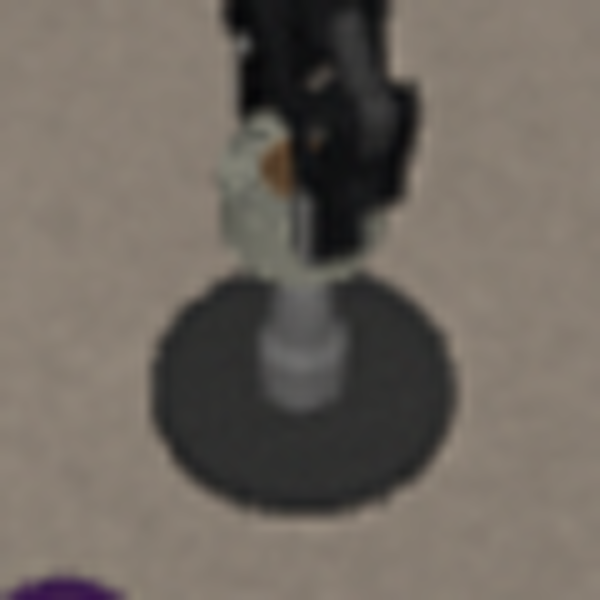

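Call:
{"op": "apply_moves", "data": {"plan": [{"tx": 0.5, "ty": 0, "tz": 14, "spin": 0}, {"tx": 0, "ty": 0, "tz": 8, "spin": 0}, {"tx": 0, "ty": 0, "tz": 5, "spin": 0}, {"tx": 0, "ty": 0, "tz": 4, "spin": 0}, {"tx": 0, "ty": 0, "tz": 4, "spin": 0}, {"tx": 0, "ty": 0, "tz": 0, "spin": 0}]}}

```text
clock: 37.65
tool_pos: [0.4518, 0.0172, 0.054]
orientation: [-3.141, -0.0, 1.568]
contact_force: [0.5, -0.7, -0.8]
width: 0.0487
```

Call:
{"op": "apply_moves", "data": {"plan": [{"tx": 0, "ty": 0, "tz": 5, "spin": 0}, {"tx": 0, "ty": 0, "tz": 5, "spin": 0}, {"tx": 0, "ty": 0, "tz": 4, "spin": 0}, {"tx": 0, "ty": 0, "tz": 0, "spin": 0}, {"tx": 0, "ty": 0, "tz": 0, "spin": 0}]}}

```text
clock: 38.28
tool_pos: [0.4519, 0.0172, 0.0402]
orientation: [3.142, -0.0, 1.568]
contact_force: [-1.1, 0.0, -1.1]
width: 0.0488
```

Call:
{"op": "apply_moves", "data": {"plan": [{"tx": 0, "ty": 0, "tz": 1.5, "spin": 0}, {"tx": 0, "ty": 0, "tz": 1.5, "spin": 0}, {"tx": 0, "ty": 0, "tz": 0, "spin": 0}, {"tx": 0, "ty": 0, "tz": 0, "spin": 0}]}}

```text
clock: 38.78
tool_pos: [0.4519, 0.0172, 0.0372]
orientation: [3.142, -0.0, 1.568]
contact_force: [-0.2, -0.7, -0.1]
width: 0.0493
```

```bash
python3 go.py 452 16 36 90 1; python3 - <<'E'
from h import *
s=cam("scene"); crop(s,"g23.png",250,150,310,210,10)
E
```

```text
t 38.77 pos [451.9  17.2  37.2] rpy [180.   -0.   89.8] F [-0.2 -0.7 -0.1] w 49.3
{'tx': -1.2, 'ty': 0.1, 'tz': 1.2, 'spin': -0.16}
```

View pics/g23.png

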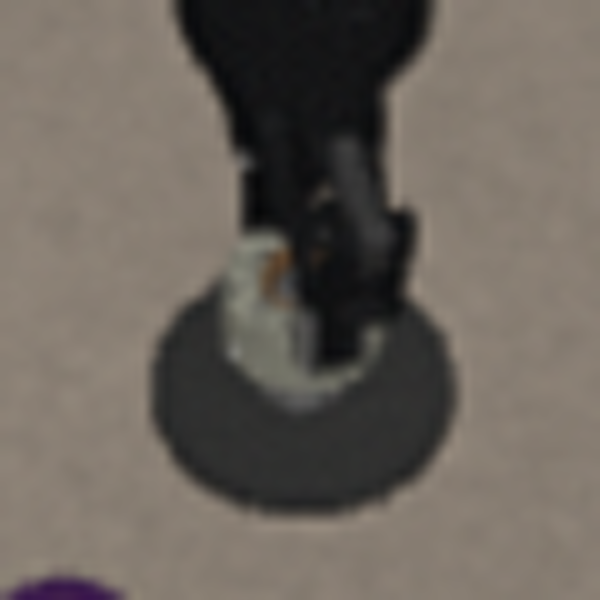

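Call:
{"op": "apply_moves", "data": {"plan": [{"tx": 0, "ty": 0, "tz": 1, "spin": 0}, {"tx": 0, "ty": 0, "tz": 1, "spin": 0}, {"tx": 0, "ty": 0, "tz": 0, "spin": 0}, {"tx": 0, "ty": 0, "tz": 0, "spin": 0}]}}

```text
clock: 39.33
tool_pos: [0.4524, 0.0172, 0.036]
orientation: [3.14, 0.0, 1.568]
contact_force: [-5.3, -0.2, 24.0]
width: 0.0495
```

It stopped at the step, 24 N at bottom z of about 33 mm. So f goes to the bin, near slot.

Call:
{"op": "apply_moves", "data": {"plan": [{"tx": 0, "ty": 0, "tz": -8, "spin": 0}, {"tx": 0, "ty": 0, "tz": -20, "spin": 0}, {"tx": 0, "ty": 0, "tz": -20, "spin": 0}, {"tx": 19, "ty": 1, "tz": -10, "spin": 0}, {"tx": 45, "ty": 3, "tz": 0, "spin": 0}, {"tx": 45, "ty": 3, "tz": 0, "spin": 0}, {"tx": 45, "ty": 3, "tz": 0, "spin": 0}, {"tx": 35, "ty": 2, "tz": 0, "spin": 0}]}}

```text
clock: 40.33
tool_pos: [0.4636, 0.2092, 0.093]
orientation: [-3.141, -0.001, 1.57]
contact_force: [-0.3, -1.0, -1.3]
width: 0.0492
```

Call:
{"op": "apply_moves", "data": {"plan": [{"tx": 0, "ty": 0, "tz": 0, "spin": 0}, {"tx": 0, "ty": 0, "tz": 0, "spin": 0}]}}

```text
clock: 40.58
tool_pos: [0.4638, 0.2062, 0.0929]
orientation: [-3.141, 0.0, 1.568]
contact_force: [0.8, -0.4, -1.9]
width: 0.0491
```

```bash
python3 go.py 464 206 8 90 1
```

```text
t 40.58 pos [463.8 206.2  92.9] rpy [-180.     0.    89.9] F [ 0.8 -0.4 -1.9] w 49.1
{'tx': -0.2, 'ty': 0.2, 'tz': 84.9, 'spin': -0.13}
```

Call:
{"op": "apply_moves", "data": {"plan": [{"tx": 0, "ty": 0, "tz": 20, "spin": 0}, {"tx": 0, "ty": 0, "tz": 22, "spin": 0}, {"tx": 0, "ty": 0, "tz": 20, "spin": 0}, {"tx": 0, "ty": 0, "tz": 12, "spin": 0}, {"tx": 0, "ty": 0, "tz": 7, "spin": 0}, {"tx": 0, "ty": 0, "tz": 3, "spin": 0}, {"tx": 0, "ty": 0, "tz": 1, "spin": 0}, {"tx": 0, "ty": 0, "tz": 0, "spin": 0}]}}

```text
clock: 41.58
tool_pos: [0.4645, 0.2062, 0.0085]
orientation: [3.141, -0.0, 1.568]
contact_force: [0.5, -0.2, -0.8]
width: 0.0492
```

Call:
{"op": "apply_moves", "data": {"plan": [{"tx": 0, "ty": 0, "tz": 0, "spin": 0}, {"tx": 0, "ty": 0, "tz": 0, "spin": 0}, {"tx": 0, "ty": 0, "tz": 0, "spin": 0}], "gripper": 0.22}}

```text
clock: 41.95
tool_pos: [0.4644, 0.2062, 0.0083]
orientation: [3.141, -0.0, 1.568]
contact_force: [0.3, 0.4, 0.5]
width: 0.0666
```

Call:
{"op": "apply_moves", "data": {"plan": [{"tx": 0, "ty": 0, "tz": -20, "spin": 0}, {"tx": 0, "ty": 0, "tz": -40, "spin": 0}, {"tx": 0, "ty": 0, "tz": -50, "spin": 0}, {"tx": -20, "ty": 15, "tz": -30, "spin": 0}, {"tx": -40, "ty": 40, "tz": -30, "spin": 0}, {"tx": -40, "ty": 40, "tz": 0, "spin": 0}, {"tx": -40, "ty": 40, "tz": 0, "spin": 0}, {"tx": -40, "ty": 20, "tz": 0, "spin": 0}]}}

```text
clock: 42.95
tool_pos: [0.6192, 0.025, 0.1772]
orientation: [3.142, -0.0, 1.567]
contact_force: [-0.6, -0.0, 0.0]
width: 0.0667
```

```bash
python3 go.py 600 0 180 90 1; python3 gauge.py; python3 - <<'E'
from h import *
t=cam("top"); cv2.imwrite("pics/t24.png",t["pixels"])
s=cam("scene"); crop(s,"g24.png",150,120,410,300,3)
E
```

```text
t 42.95 pos [619.2  25.  177.2] rpy [180.   -0.   89.8] F [-0.6 -0.   0. ] w 66.7
{'tx': -25.1, 'ty': -19.2, 'tz': -2.8, 'spin': -0.19}
foot px [263.3 275.5] mm [474.2   0.9] diam [193.6 304.8]
```

View pics/t24.png

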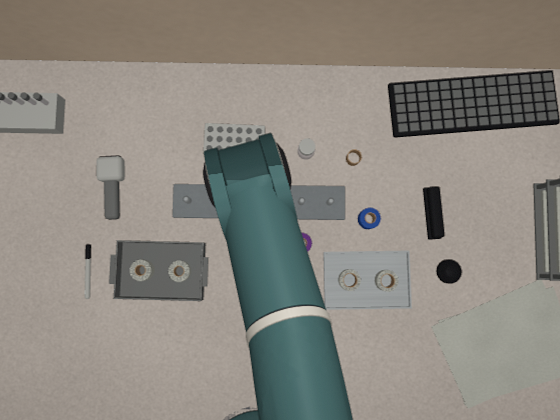

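View pics/g24.png

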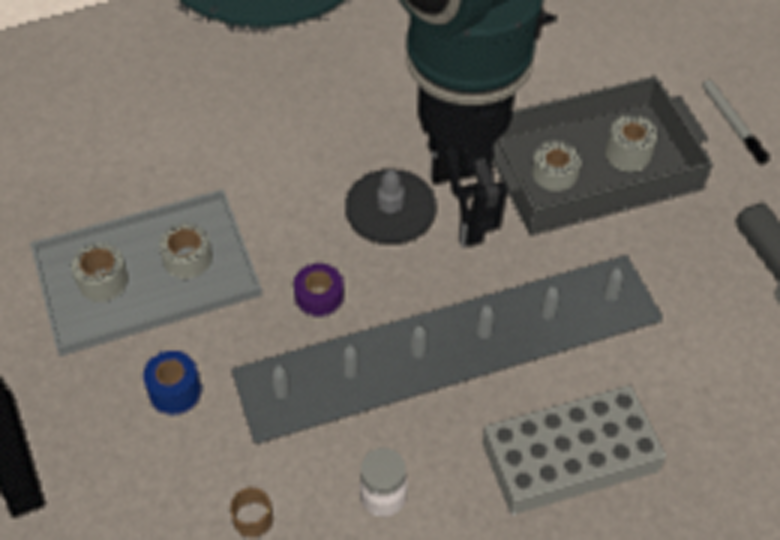

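```bash
python3 - <<'E'
from h import *
t=cam("top")
for n,p,z,c,yw in (("c",(140,270.5),.042,(464.5,251.3),-.7),("f",(179,271),.030,(464.5,251.3),-.7),("d",(387.2,281),.038,(451,-252.2),1.1),("e",(349.5,280),.034,(451,-252.2),1.1)):
    q=onplane(t,p,z)[0,:2]*1000-c; a=np.radians(yw); print(n,(np.array([[np.cos(a),np.sin(a)],[-np.sin(a),np.cos(a)]])@q).round(1))
arm.close_job()
E
```

```text
c [-2.5 44.7]
f [ -1.  -46.7]
d [ -3.  -44.5]
e [-0.8 45.1]
the job is handed in; nothing more can be done
```

The job is done and handed in at about 43 s of the 210 s. Four rolls were on the rack, and all four are gauged and sorted.

| Order | Roll | On the gauge | Now in |
|---|---|---|---|
| 1 | c | stopped at the step, 14 N | deep bin |
| 2 | d | went down to the foot | shallow tray |
| 3 | e | went down to the foot | shallow tray |
| 4 | f | stopped at the step, 24 N | deep bin |

**Last checks:** The final pictures show all four rolls lying flat. Each is within about 3 mm of its container's centre line in x and about 45 mm from the centre in y. The gauge stands upright in the scene view, and the look-alikes and bystanders are where they were. The gripper was clear of everything at hand-in.

**What disagreed or went wrong:**
- **Tool height:** the fingertips stood about 33 mm higher than the reported tool pose implied. My first grasp of c closed above the roll, on the post tip, and moved nothing. I then worked from camera and contact references.
- **Refused call:** one move call was refused because it contained an empty row.
- **Roll heights:** the first measurements of d and e were only about 1–5 mm apart. I confirmed the order by comparing both in the same pose above the gauge.
- **Gauge position:** in the last top view the arm hid the gauge, so that position reading failed and I relied on the scene view. Every clear reading before that put it within 1 mm of its start.

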